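# Throttle the bench extractor over an open beaker

## Robot

A 7-joint arm with a two-finger parallel gripper is mounted at the origin on a cart in front of the work surface, level with it; the furniture and walls round the work are solid. World frame = base frame: x ahead of the robot, y to its left, z up, the work surface at z = 0. Lengths are in m, angles in rad, forces in N, time in s.
With the tool pointing down it reaches from about 0.425 to 0.925 m from the base axis. Payload 6.8 kg.
Tool frame: the origin (TCP) lies midway between the tips of the shut fingers; the grasp point (between the pads) lies 19 mm behind it; z points along the fingers, y is the direction in which the jaws open and shut (so a half turn about z gives the same grasp; the last joint's range is limited). The gripper opens to 85 mm and grips with 20 to 120 N. Pads are 22 mm wide; open, the fingers measure 114 mm over their backs; the gripper's body (76 mm by 85 mm) begins 54 mm behind the grasp point. The pads swing forward as they close: fully open they stand 13 mm farther back than shut.
Start: joints at [-1.286, 0.477, 0.022, 1.555, -0.011, 1.109, -0.083], TCP at [0.258, 0.624, 0.231] pointing down, gripper open.
Joint ranges: [-2.96, 2.96], [-0.34, 2.1], [-1.41, 1.46], [0.24, 2.44], [-1.37, 4.51], [0.17, 1.92], [-2.96, 2.96]. Speed limits (rad/s): [2.39, 2.39, 3.14, 3.14, 3.14, 3.14, 3.14].

## Interface

Orientations are given as a unit quaternion [w, x, y, z].
In Python, from station import * gives the robot as it stands. The module is installed in compiled form; this text tells all that it offers.
- The arm moves only by the tool jog_arm, never from a script. Its arguments are lists of equal length, an entry for each row: "dp": the shift along the tool's x, y, z in units of 25 mm (1.0 is 25 mm), a list of three; "angular": the turn, a rotation vector about the tool's x, y, z in units of 5 degrees (1.0 is 5 degrees), a list of three; "claw": the finger opening in mm, from 0 to 85.4. A call has exactly 5 rows; each row is the pose to reach, as a shift and turn from the pose commanded when the call began, along the tool's axes at that moment; what a row does not reach only later rows make up. A row lasts 1/10 s, in which the tool goes at most 50 mm and 8.59 degrees, less where a joint would pass 70% of its speed; a pose out of reach is approached as far as the arm can. A call with a gripper value outside its range is refused whole. The fingers move at their own pace and stop on an object; "grip_force" is the grip in N (left out, the last holds). Time passes only in rows, so rows that repeat a pose let the fingers close, or fill a call up. It gives the time, the measured TCP pose, the force and the opening at its end, in the units of the state.
- get_obs(): the state, without advancing time (a new reading comes with each control period).
- read_camera(name): name is "scene" or "top" or "wrist"; returns a dict with "pixels" (384x512x3 uint8, blue, green, red), "camera_matrix" (3x3 intrinsics, pixels), "rvec" (rotation vector, rad) and "tvec" (3), from world to camera coordinates, as OpenCV has them. Camera axes: x right, y down, z forward; pixel columns grow to the right and rows downward; lengths in m; the calibration is good to about 2 mm. A picture is of the moment at which its call begins. There is no depth.
- hand_in(): hands the job in, once; it reports no verdict.
The state is a dict: "t": time; "q": joint angles; "joint_vel": joint speeds; "joint_torque": joint torques, N m; "eef_pos": TCP position; "tool_rot": TCP orientation; "contact_force": force on the tool from outside, world axes, zero at the start; "torque": the same for the moment, N m; "gripper_width": opening from 0.0 (shut) to 1.0 (fully open).
Only numpy, scipy, OpenCV 4.12 (cv2) and the standard library are available. Lean on these libraries where they do the work, as an engineer would, in place of code of your own. Each camera call takes 0.05 s, during which the arm holds its last target.

## Task

Stand the small empty plastic beaker upright in the round spill dish under the extractor's hood, without tipping it over or shifting the jar, the bottle or the big beaker that stand nearby. Throttle the extractor so that its draught does not disturb the balance: turn the damper lever on top of the extractor's arm to the 30 degree mark of its quadrant and leave it there.

Things in the scene. Friction and masses are not known exactly. Their poses are not given: they have to be found in the camera images.
- extractor: Bench-top fume extractor, fixed. White fan tower at the back (310 mm high, its front 187 mm behind the origin), a level metal arm from it (62 mm thick, axis 262 mm high) that bends down into a bell-shaped hood; below it a dish on a base plate 150 mm wide, 4 mm thick. Origin: on the bench under the centre of hood and dish. x points from hood to tower (away from the robot at yaw 0), y left, z up.
- dish (a point): Centre of the spill dish's inner floor, 7 mm above the bench, straight below the hood. The dish is 100 mm across inside at its floor; its rim is 116 mm across and stands 12 mm above the bench.
- hood_mouth (a point): Centre of the hood's open mouth, 210 mm above the bench: a round rim 121 mm across; the hood narrows to the arm 30 mm higher. The dish below is reached from the robot's side, the tool leaning back to the robot by 35 to 45 degrees so that the gripper's body clears the rim.
- damper_lever (a joint): Opening angle of the damper lever, rad. 0 = shut: it points to the extractor's -y (right), across the arm; 1.571 = open: it points to -x (to the robot), along the arm. At q it points along (-sin q, -cos q) in the extractor's frame. Stays where left (2 N at the grip moves it). The quadrant below has dark marks every 15 degrees, long at 0, 30, 60, 90; 30 is the first long one after shut (0.524).
- lever_pivot (a point): On the lever's upright axis, on top of the arm, 103 mm behind the extractor's origin and 303 mm above the bench. A wing nut on it reaches up to 324 mm.
- lever_grip (a point): Centre of the lever's black upright grip: 12 mm thick, 44 mm long along the lever, 36 mm tall (from 310 to 346 mm above the bench); 104 mm from the lever's axis. It can be pinched from above across its 12 mm, or pushed. Moves with the lever.
- small_beaker: Small empty translucent plastic beaker with a pouring lip, 64 mm high; outside 52 mm across at the foot, about 58 mm at 30 mm height, 62 mm at 55 mm, with a flared rim 70 mm across (73 mm over the lip, at its +y). About 50 g. Origin: centre of its underside; z up. Starts standing on the bench to the left of the extractor.
- jar: Capped clear jar, 57 mm across, 101 mm high, loose, to be left alone. Origin: centre of its underside.
- bottle_small: Small capped bottle, 69 mm across, 117 mm high, loose, to be left alone. Origin: centre of its underside.
- beaker_1l: Big plastic beaker, 125 x 131 mm across, 148 mm high, loose, to be left alone. Origin: centre of its underside.
Things that resemble listed ones, but are neither listed nor needed, are in the scene too. Leave any brown or yellow look-alike of the small_beaker alone.

How it is judged:
By the outcome, as a careful person would: the job done as asked, in the order asked, and still so for the second after the job is handed in, with the robot touching nothing.
It also fails if it takes over 62 s, if anything falls off the work surface, if the arm or the gripper's body presses on something with over 40 N, if the wrist force passes 120 N, or if a joint passes its speed limit or range.

## Working session

There is one attempt and no reset: what is moved stays moved. The work goes in short steps, Python scripts to look and compute and a tool call to move; the robot and the scene stay as the last step left them, time stands still between calls to the robot, and variables do not carry over. Pictures are saved under pics/ and viewed, and the job is handed in when it is done.

Besides the shell and the picture viewer there is one more tool, called after "Request:" as name(argument=value, ...) on one line, values as JSON. jog_arm: Moves the arm, as the interface text tells. Its arguments: {"type":"object","properties":{"dp":{"type":"array","items":{"type":"array","items":{"type":"number"}}},"angular":{"type":"array","items":{"type":"array","items":{"type":"number"}}},"claw":{"type":"array","items":{"type":"number"}},"grip_force":{"type":"number"}},"required":["dp","angular","claw"]}

```bash
mkdir -p pics
cat > h.py <<'E'
from station import *
import numpy as np, cv2, json
from scipy.spatial.transform import Rotation as R
def snap(n,tag):
    c=read_camera(n); cv2.imwrite(f'pics/{tag}.png',c['pixels'])
    np.savez(f'pics/{tag}.npz',**{k:np.array(v) for k,v in c.items()}); return c
def load(tag): return dict(np.load(f'pics/{tag}.npz'))
def proj(c,P):
    return cv2.projectPoints(np.array(P,float).reshape(-1,3),c['rvec'],c['tvec'],c['camera_matrix'],None)[0].reshape(-1,2)
def ray(c,uv):
    Rm=cv2.Rodrigues(c['rvec'])[0]; o=-Rm.T@np.array(c['tvec']).ravel()
    d=Rm.T@np.linalg.inv(c['camera_matrix'])@np.array([uv[0],uv[1],1.]); return o,d/np.linalg.norm(d)
def onz(c,uv,z):
    o,d=ray(c,uv); return o+d*(z-o[2])/d[2]
def crop(tag,x0,y0,x1,y1,s,out):
    im=cv2.imread(f'pics/{tag}.png')[y0:y1,x0:x1]; cv2.imwrite(f'pics/{out}.png',cv2.resize(im,None,fx=s,fy=s,interpolation=cv2.INTER_CUBIC))
E
python3 - <<'E'
from h import *
print(get_obs())
for n in ['scene','top','wrist']:
    c=snap(n,n+'0'); print(n,-cv2.Rodrigues(c['rvec'])[0].T@np.array(c['tvec']).ravel())
E
```

```text
{'t': 0.0, 'q': array([-1.28614398,  0.47778982,  0.02233081,  1.55648212, -0.01152001,
        1.10929459, -0.08307748]), 'joint_vel': array([ 1.12550640e-04,  7.16200521e-04,  1.88602939e-03,  4.67290980e-05,
        1.29335515e-04,  3.88775213e-04, -4.50011027e-04]), 'joint_torque': array([ 7.23651337e-04, -5.96459091e+01,  1.60765573e+00, -2.81192422e+01,
        1.24157500e-02,  9.33847041e-03,  8.92821731e-06]), 'eef_pos': array([0.25811654, 0.6230415 , 0.23031949]), 'tool_rot': array([-1.23134432e-04,  1.95095369e-01,  9.80783842e-01, -9.14806415e-04]), 'contact_force': array([ 0.23048973, -0.12728742, -0.14886045]), 'torque': array([0.05251707, 0.03641513, 0.04714825]), 'gripper_width': 0.9992772441537877}
scene [0.14233745 1.22207469 1.26785699]
top [0.22897055 0.17387525 1.64211132]
wrist [0.19456845 0.64856644 0.37284073]
```

View pics/scene0.png

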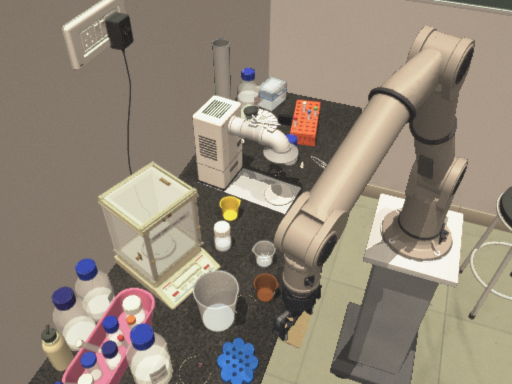

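View pics/top0.png

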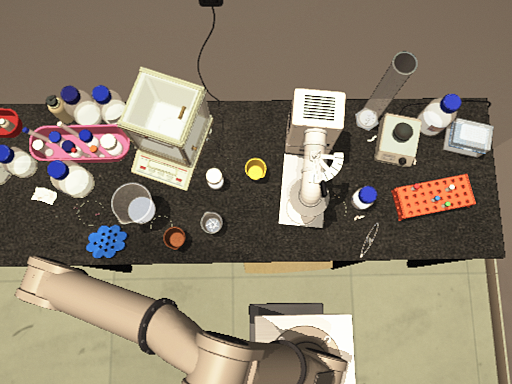

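View pics/wrist0.png

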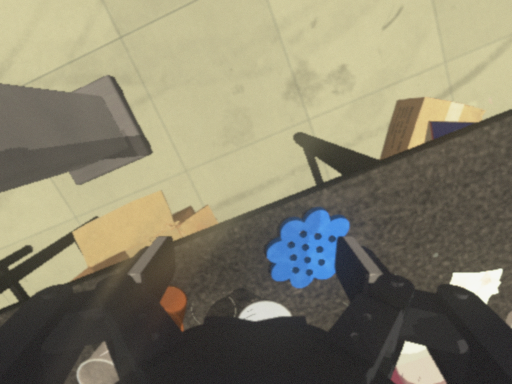

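Run:
```python
from h import *
crop('top0',180,140,280,260,5,'c1'); crop('top0',265,80,385,240,4,'c2')
c=load('top0'); print(proj(c,[[0,0,0],[.5,0,0],[.5,.3,0]]))
for n,uv,z in [('sb',(212,222),.03),('sbrim',(211.5,222),.064)]: print(n,onz(c,uv,z))
```

```text
[[304.60265436 362.85262216]
 [299.01801067 209.53361404]
 [211.25448353 210.93042321]]
sb [0.45759904 0.29522443 0.03      ]
sbrim [0.45280378 0.29429718 0.064     ]
```

View pics/c1.png

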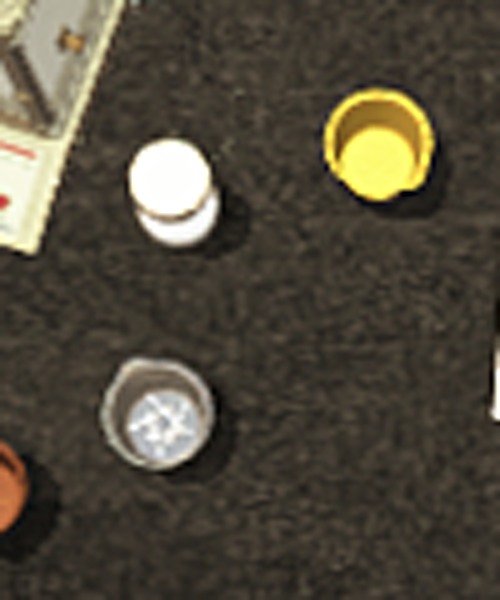

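View pics/c2.png

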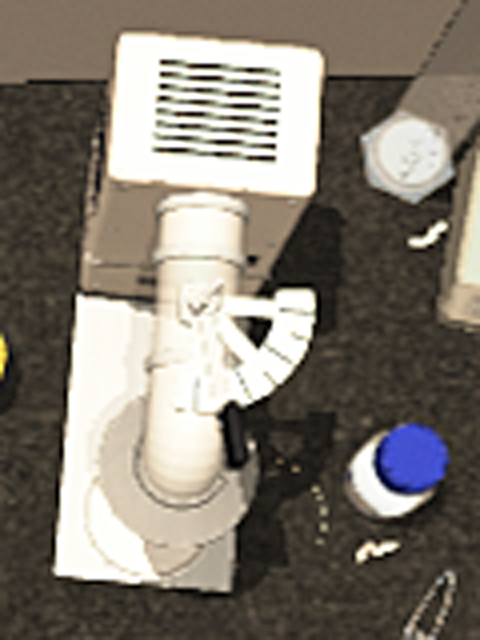

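Run:
```python
from h import *
from scipy.optimize import least_squares
c=load('top0')
px=lambda x,y:np.array([265+x/4-.375,80+y/4-.375])
def pts(p):
    x,y,a,xf,hw=p
    L=np.array([[xf,.075,.004],[xf,-.075,.004],[.187,hw,.31],[.187,-hw,.31],[.103,0,.318]])
    # hood rim circle extremes
    L=np.vstack([L,[[0,.0605,.21],[0,-.0605,.21],[-.0605,0,.21]]])
    return L@R.from_euler('z',a).as_matrix().T+[x,y,0]
obs=np.array([px(55,576),px(233,590),px(107,183),px(318,198),px(203,302),px(100,460),px(258,475),px(177,549)])
f=lambda p:(proj(c,pts(p))-obs).ravel()
s=least_squares(f,[.55,0,0,-.09,.08],loss='soft_l1'); print(s.x,np.degrees(s.x[2])); print(f(s.x).reshape(-1,2).round(1))
p=s.x; p0=p
Re=R.from_euler('z',p[2]).as_matrix()
T=lambda P:np.array(P)@Re.T+[p[0],p[1],0]
print('dish',T([0,0,.007]),'pivot',T([.103,0,.303]))
for q in [30,50,60,65,70]:
    a=np.radians(q); g=T([.103-.104*np.sin(a),-.104*np.cos(a),.346]); print(q,g,proj(c,g))
def ov(tag):
    c=load(tag);im=cv2.resize(c['pixels'],None,fx=2,fy=2,interpolation=cv2.INTER_CUBIC)
    def poly(P,col):
        q=(proj(c,T(P))*2+.5).astype(int); cv2.polylines(im,[q.reshape(-1,1,2)],False,col,1)
    th=np.linspace(0,2*np.pi,60)
    for r,z,col in [(.058,.012,(0,0,255)),(.05,.007,(0,255,0)),(.0605,.21,(255,0,0))]:
        poly(np.c_[r*np.cos(th),r*np.sin(th),0*th+z],col)
    poly([[p[3],.075,.004],[p[3],-.075,.004],[.187,-.075,.004],[.187,.075,.004],[p[3],.075,.004]],(255,0,255))
    poly([[.103,0,.303],[.103,0,.324]],(0,0,255))
    return im
im=ov('top0'); cv2.imwrite('pics/o1.png',im[160:480,400:800]*1)
im=ov('scene0'); cv2.imwrite('pics/o2.png',im[100:480,300:720])
```

```text
[ 0.50241401 -0.01004059 -0.10117584 -0.0579431   0.07589446] -5.7969485840923145
[[ 0.5 -0.1]
 [ 0.2  0.1]
 [-0.2 -0.6]
 [-0.3 -0.1]
 [ 0.8 -0.9]
 [-0.4  0.9]
 [ 0.3  0.5]
 [-0.8  0.2]]
dish [ 0.50241401 -0.01004059  0.007     ] pivot [ 0.60488727 -0.02044393  0.303     ]
30 [ 0.54405617 -0.10479781  0.346     ] [[349.17687202 172.33306649]]
50 [ 0.51887401 -0.07890518  0.346     ] [[340.24303688 181.42913295]]
60 [ 0.51002905 -0.06308098  0.346     ] [[334.62753875 184.67892496]]
65 [ 0.50667395 -0.05465129  0.346     ] [[331.60507509 185.92778872]]
70 [ 0.50406632 -0.04596127  0.346     ] [[328.47074761 186.91148836]]
```

View pics/o1.png

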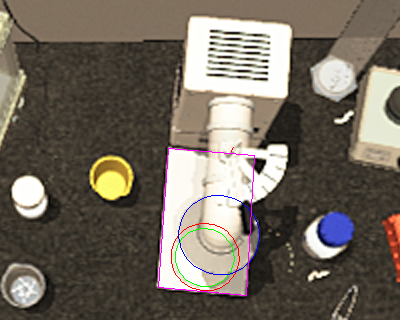

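View pics/o2.png

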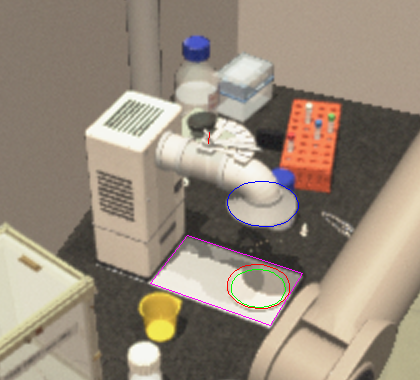

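Run:
```python
from h import *
crop('scene0',215,140,315,220,7,'c3');crop('top0',270,130,350,235,6,'c4')
```

```text
(no output)
```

View pics/c3.png

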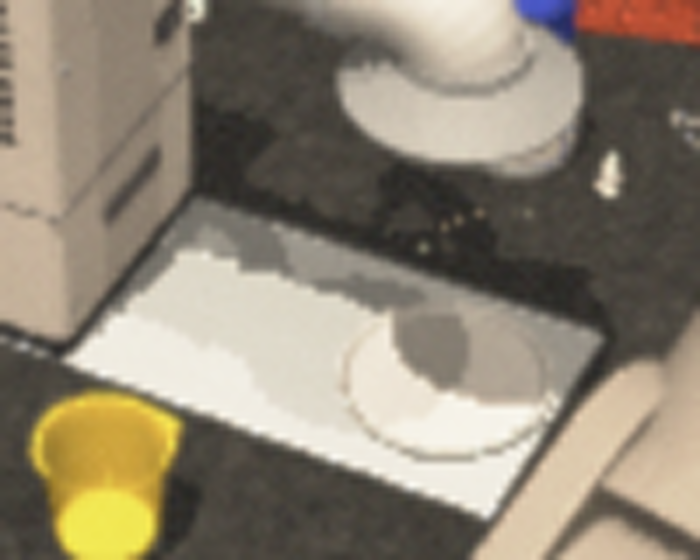

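View pics/c4.png

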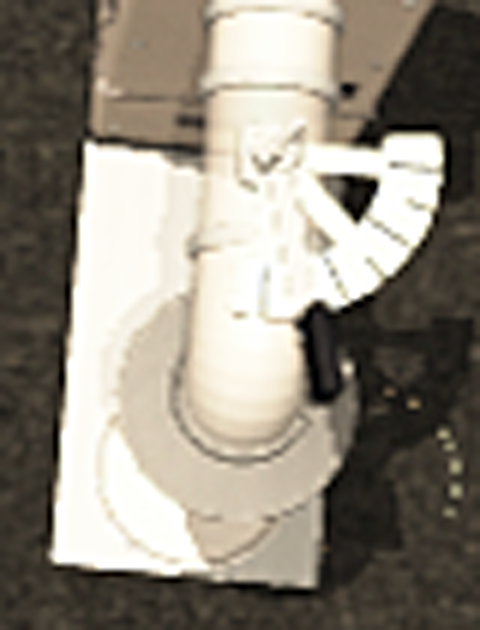

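```bash
cat > fit.py <<'E'
from h import *
from scipy.optimize import least_squares
ct=load('top0'); cs=load('scene0')
th=np.linspace(0,2*np.pi,181)
def W(p,L): return np.atleast_2d(L)@R.from_euler('z',p[2]).as_matrix().T+[p[0],p[1],0]
def circ(r,z): return np.c_[r*np.cos(th),r*np.sin(th),0*th+z]
def ext(c,p,r,z):
    q=proj(c,W(p,circ(r,z))); return q[:,0].min(),q[:,0].max(),q[:,1].min(),q[:,1].max()
o4=lambda x,y:(270+x/6-.4,130+y/6-.4); o3=lambda x,y:(215+x/7-.4,140+y/7-.4)
def f(p):
    r=[]
    e=ext(ct,p,.0605,.21); r+=[e[0]-o4(120,0)[0],e[1]-o4(358,0)[0],e[3]-o4(0,520)[1]]
    e=ext(ct,p,.058,.012); r+=[e[0]-o4(98,0)[0],e[3]-o4(0,563)[1]]
    e=ext(cs,p,.058,.012); r+=[e[0]-o3(343,0)[0],e[1]-o3(555,0)[0],e[3]-o3(0,460)[1]]
    e=ext(cs,p,.0605,.21); r+=[e[0]-o3(338,0)[0],e[1]-o3(584,0)[0],e[3]-o3(0,168)[1]]
    A=[[p[3],.075,.004],[p[3],-.075,.004]]
    r+=list((proj(ct,W(p,A))-[o4(52,562),o4(318,588)]).ravel())
    r+=list((proj(cs,W(p,A[:1]))-[o3(488,517)]).ravel())
    r+=list((proj(ct,W(p,[[.187,p[4],.31],[.187,-p[4],.31]]))-[(291.4,125.4),(344.1,129.1)]).ravel())
    return np.array(r)
s=least_squares(f,[.50,-.01,-.1,-.06,.075],loss='soft_l1'); print(s.x,np.degrees(s.x[2]));print(f(s.x).round(1))
p=s.x; print(W(p,[0,0,.007]),W(p,[.103,0,.303])); np.save('ext.npy',p)
# beaker
cc=lambda x,y:(180+x/5-.4,140+y/5-.4)
print('sb foot',onz(ct,cc(164,424),.003),'rim',onz(ct,cc(160,414),.064), 'jar top',onz(ct,cc(170,178),.101))
a=onz(ct,(174,238),.06); print('brown',a)
crop('scene0',240,230,300,310,8,'c5')
for q in range(40,91,10):
    a=np.radians(q); print(q,proj(ct,W(p,[.103-.104*np.sin(a),-.104*np.cos(a),.346])))
E
python3 fit.py
```

```text
[ 0.50391147 -0.00912052 -0.11119456 -0.05930968  0.07586741] -6.370979015382949
[-0.8 -0.1  0.4 -1.   1.3 -0.7  0.4 -1.2  0.1  0.4 -0.5  0.2 -0.  -0.1
 -0.2  0.4 -0.6  0.1 -1.4  0.  -0.2]
[[ 0.50391147 -0.00912052  0.007     ]] [[ 0.60627537 -0.02054997  0.303     ]]
sb foot [0.45320482 0.29590766 0.003     ] rim [0.45148139 0.29397147 0.064     ] jar top [0.60089171 0.28457461 0.101     ]
brown [0.40290357 0.41647758 0.06      ]
40 [[344.89456345 177.03575271]]
50 [[339.95053838 181.14551212]]
60 [[334.30022153 184.33814114]]
70 [[328.1193779 186.5087956]]
80 [[321.60251335 187.58559549]]
90 [[314.95613882 187.5325593 ]]
```

View pics/c5.png

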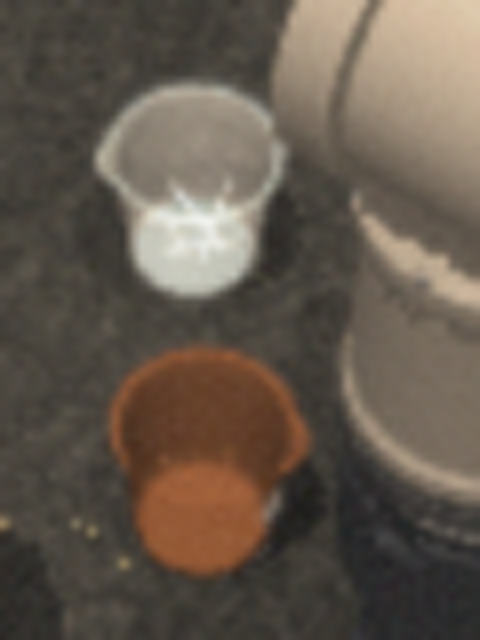

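```bash
cat >> h.py <<'E'
P=np.load('ext.npy')
def E(L): return np.array(L,float)@R.from_euler('z',P[2]).as_matrix().T+[P[0],P[1],0]
def ori(psi,t):
    c,s=np.cos(np.radians(psi)),np.sin(np.radians(psi)); ct,st=np.cos(np.radians(t)),np.sin(np.radians(t))
    z=np.array([c*st,s*st,-ct]); y=np.array([-s,c,0]); return R.from_matrix(np.c_[np.cross(y,z),y,z])
def cur():
    o=get_obs(); w=o['tool_rot']; return o,np.array(o['eef_pos']),R.from_quat([w[1],w[2],w[3],w[0]])
def go(pos,rot):
    o,p,r=cur()
    d=r.inv().apply(np.array(pos)-p)/.025; a=np.degrees((r.inv()*rot).as_rotvec())/5
    print('t',o['t'],'dp',d.round(2).tolist(),'ang',a.round(2).tolist(),'dist',np.linalg.norm(np.array(pos)-p).round(3),'F',np.round(o['contact_force'],1))
E
python3 - <<'E'
from h import *
c=load('scene0'); print(onz(c,(264,248.5),.064),onz(c,(264,261),.002))
B=np.array([.452,.295,.032]); 
for psi in (0,15):
    r=ori(psi,45); z=r.apply([0,0,1]); go(B-z*.12,r)
    r=ori(psi,45); go([.36,.33,.23],r)
E
```

```text
[0.45253621 0.29713555 0.064     ] [0.45104478 0.29836492 0.002     ]
t 0.15 dp [-9.05, -10.45, 4.56] ang [-1.78, -8.88, -4.26] dist 0.364 F [ 1.2 -0.1 -0. ]
t 0.15 dp [-8.25, -9.28, 0.04] ang [-1.78, -8.88, -4.26] dist 0.31 F [ 1.2 -0.1 -0. ]
t 0.15 dp [-9.49, -11.22, 4.57] ang [-2.96, -8.67, -7.1] dist 0.385 F [ 1.2 -0.1 -0. ]
t 0.15 dp [-8.25, -9.28, 0.04] ang [-2.96, -8.67, -7.1] dist 0.31 F [ 1.2 -0.1 -0. ]
```

Request:
jog_arm(dp=[[-8.25,-9.28,0],[-8.25,-9.28,0],[-8.25,-9.28,0],[-8.25,-9.28,0],[-8.25,-9.28,0]], angular=[[-1.78,-8.88,-4.26],[-1.78,-8.88,-4.26],[-1.78,-8.88,-4.26],[-1.78,-8.88,-4.26],[-1.78,-8.88,-4.26]], claw=[85,85,85,85,85])

```text
t: 0.65
eef_pos: [0.3403, 0.3869, 0.2317]
tool_rot: [0.333, 0.027, 0.943, 0.002]
contact_force: [0.9, -0.9, -0.9]
gripper_width: 0.997
```

Request:
jog_arm(dp=[[0,0,0],[0,0,0],[0,0,0],[0,0,0],[0,0,0]], angular=[[0,0,0],[0,0,0],[0,0,0],[0,0,0],[0,0,0]], claw=[85,85,85,85,85])

```text
t: 1.15
eef_pos: [0.3405, 0.3894, 0.232]
tool_rot: [0.331, 0.03, 0.943, 0.001]
contact_force: [0.1, 0.0, -0.2]
gripper_width: 0.997
```

Run:
```python
from h import *
o,p,r=cur(); print(p,o['q'].round(2),r.as_matrix().round(2).tolist())
B=np.array([.452,.296,.032]); r=ori(0,45); z=r.apply([0,0,1]); go(B-z*.10,r)
```

```text
[0.34053017 0.38944781 0.23199071] [-1.55  0.15  0.17  2.22  0.89  0.87 -0.49] [[-0.78, 0.05, 0.62], [0.06, 1.0, -0.02], [-0.62, 0.02, -0.78]]
t 1.15 dp [1.75, -3.76, 5.12] ang [-0.23, -1.27, -0.64] dist 0.165 F [ 0.1  0.  -0.2]
```

Request:
jog_arm(dp=[[1.75,-3.76,5.12],[1.75,-3.76,5.12],[1.75,-3.76,5.12],[1.75,-3.76,5.12],[1.75,-3.76,5.12]], angular=[[-0.23,-1.27,-0.64],[-0.23,-1.27,-0.64],[-0.23,-1.27,-0.64],[-0.23,-1.27,-0.64],[-0.23,-1.27,-0.64]], claw=[85,85,85,85,85])

```text
t: 1.65
eef_pos: [0.3767, 0.2987, 0.1139]
tool_rot: [0.395, -0.034, 0.916, -0.062]
contact_force: [0.3, -0.4, 0.0]
gripper_width: 0.996
```

Run:
```python
from h import *
o,p,r=cur(); print(p,o['q'].round(2),r.as_matrix().round(2).tolist())
B=np.array([.452,.296,.032]); r=ori(0,45); z=r.apply([0,0,1]); go(B-z*.10,r);go(B+z*.025,r)
snap('wrist','w1');snap('top','t1');crop('t1',140,120,300,260,5,'t1c')
```

```text
[0.376709   0.29872181 0.11389254] [-1.04  0.41 -0.34  2.42  1.42  0.97 -0.96] [[-0.68, -0.01, 0.73], [-0.11, 0.99, -0.09], [-0.72, -0.14, -0.68]]
t 1.65 dp [0.21, -0.05, 0.45] ang [-1.01, 0.34, 1.26] dist 0.012 F [ 0.3 -0.4  0. ]
t 1.65 dp [0.33, 0.4, 5.43] ang [-1.01, 0.34, 1.26] dist 0.136 F [ 0.3 -0.4  0. ]
```

View pics/w1.png

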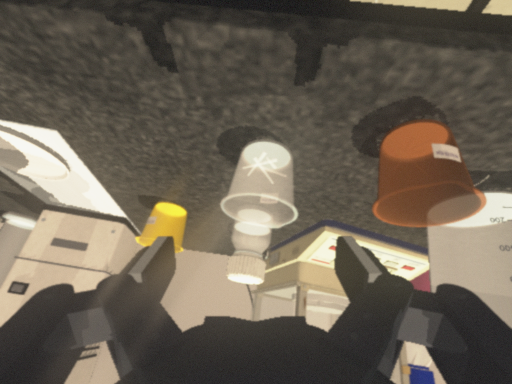

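View pics/t1c.png

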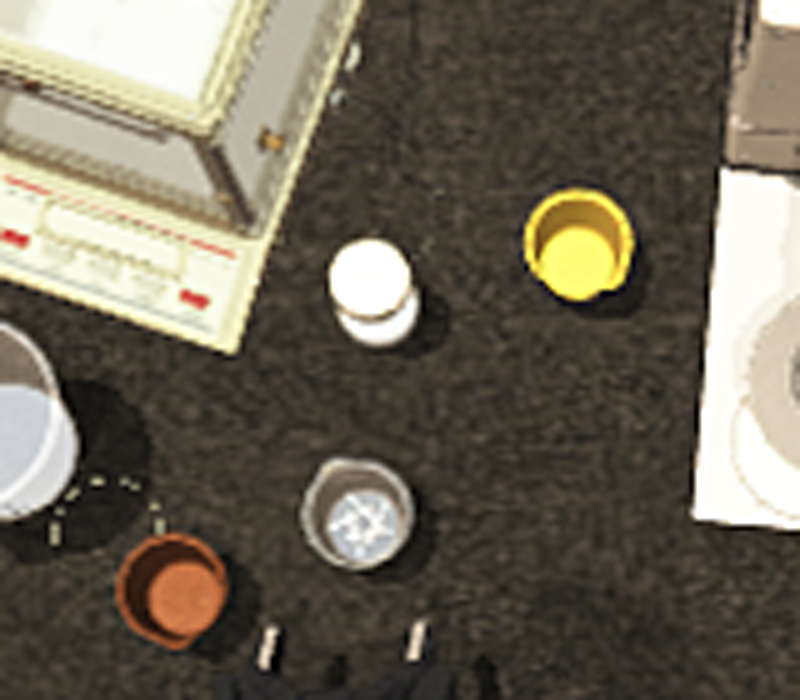

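Run:
```python
from h import *
B=np.array([.452,.296,.032]); r=ori(0,45); z=r.apply([0,0,1]); go(B-z*.065,r)
```

```text
t 1.75 dp [0.16, 0.21, 1.76] ang [-1.08, 0.28, 1.24] dist 0.045 F [0.9 0.4 0.7]
```

Request:
jog_arm(dp=[[0.16,0.2,0.9],[0.16,0.2,1.76],[0.16,0.2,1.76],[0.16,0.2,1.76],[0.16,0.2,1.76]], angular=[[-1.1,0.3,1.25],[-1.1,0.3,1.25],[-1.1,0.3,1.25],[-1.1,0.3,1.25],[-1.1,0.3,1.25]], claw=[85,85,85,85,85])

```text
t: 2.25
eef_pos: [0.4062, 0.2982, 0.0809]
tool_rot: [0.384, -0.002, 0.923, 0.002]
contact_force: [-0.8, -0.1, 0.5]
gripper_width: 0.996
```

Run:
```python
from h import *
o,p,r=cur(); print(p,o['q'].round(2),r.as_matrix().round(2).tolist())
B=np.array([.452,.296,.032]); r=ori(0,45); z=r.apply([0,0,1]); go(B-z*.065,r);go(B+z*.025,r)
```

```text
[0.40615098 0.29819622 0.08088425] [-0.58  0.55 -0.73  2.43  1.7   1.08 -1.14] [[-0.7, -0.0, 0.71], [-0.0, 1.0, 0.0], [-0.71, 0.0, -0.7]]
t 2.25 dp [0.09, -0.09, 0.08] ang [0.06, 0.03, 0.02] dist 0.004 F [-0.8 -0.1  0.5]
t 2.25 dp [0.1, -0.11, 3.68] ang [0.06, 0.03, 0.02] dist 0.092 F [-0.8 -0.1  0.5]
```

Request:
jog_arm(dp=[[0.1,-0.1,0.9],[0.1,-0.1,1.8],[0.1,-0.1,2.7],[0.1,-0.1,3.68],[0.1,-0.1,3.68]], angular=[[0,0,0],[0,0,0],[0,0,0],[0,0,0],[0,0,0]], claw=[85,85,85,85,85])

```text
t: 2.75
eef_pos: [0.4698, 0.2984, 0.0141]
tool_rot: [0.385, -0.004, 0.923, 0.002]
contact_force: [-1.7, -0.6, -0.4]
gripper_width: 0.995
```

Run:
```python
from h import *
o,p,r=cur(); print(p,o['q'].round(2),r.as_matrix().round(2).tolist())
B=np.array([.452,.296,.032]); r=ori(0,45); z=r.apply([0,0,1]);go(B+z*.025,r)
snap('wrist','w2');snap('top','t2');crop('t2',180,160,260,260,6,'t2c')
```

```text
[0.46984092 0.2984384  0.01405814] [-0.53  0.74 -0.62  2.36  1.94  1.09 -1.19] [[-0.7, -0.01, 0.71], [-0.01, 1.0, 0.01], [-0.71, 0.0, -0.7]]
t 2.75 dp [-0.0, -0.1, -0.01] ang [0.08, 0.06, 0.06] dist 0.002 F [-1.7 -0.6 -0.4]
```

View pics/w2.png

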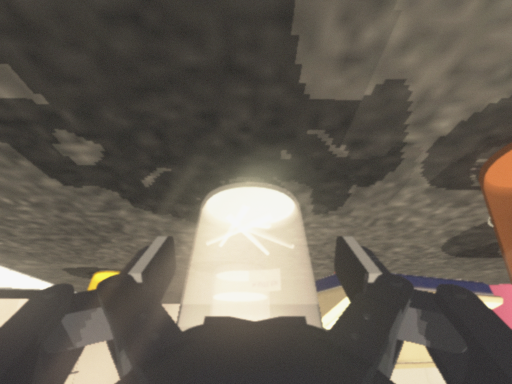

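View pics/t2c.png

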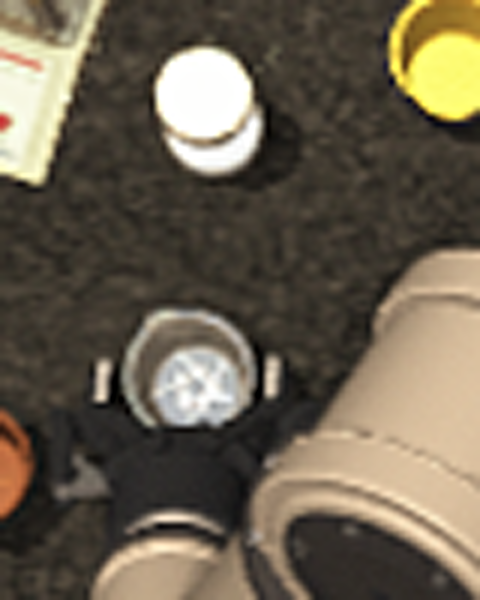

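Request:
jog_arm(dp=[[0,0,0],[0,0,0],[0,0,0],[0,0,0],[0,0,0]], angular=[[0,0,0],[0,0,0],[0,0,0],[0,0,0],[0,0,0]], claw=[70,62,54,48,45], grip_force=20)

```text
t: 3.35
eef_pos: [0.4695, 0.2978, 0.0157]
tool_rot: [0.385, -0.003, 0.923, 0.004]
contact_force: [-2.4, 0.2, 6.9]
gripper_width: 0.682
```

Request:
jog_arm(dp=[[0,0,0],[0,0,0],[0,0,0],[0,0,0],[0,0,0]], angular=[[0,0,0],[0,0,0],[0,0,0],[0,0,0],[0,0,0]], claw=[45,45,45,45,45])

```text
t: 3.85
eef_pos: [0.4695, 0.2978, 0.0156]
tool_rot: [0.385, -0.002, 0.923, 0.004]
contact_force: [-3.0, -0.1, 6.4]
gripper_width: 0.681
```

Run:
```python
from h import *
o,p,r=cur(); print(p,o['gripper_width']*85.4)
snap('wrist','w3');snap('top','t3');crop('t3',180,160,260,260,6,'t3c')
```

```text
[0.46954527 0.297778   0.01564548] 58.19343773845518
```

View pics/t3c.png

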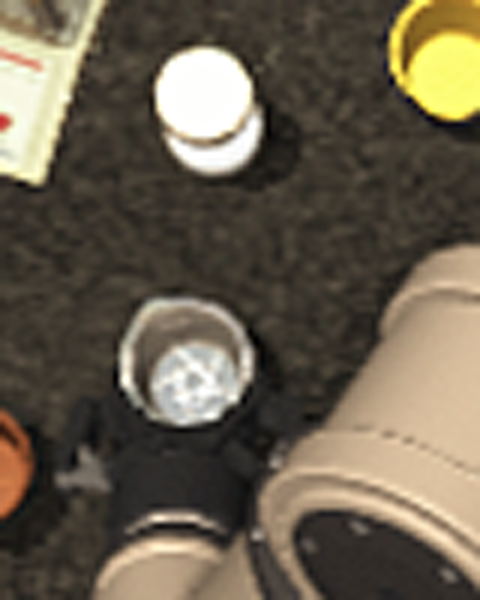

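View pics/w3.png

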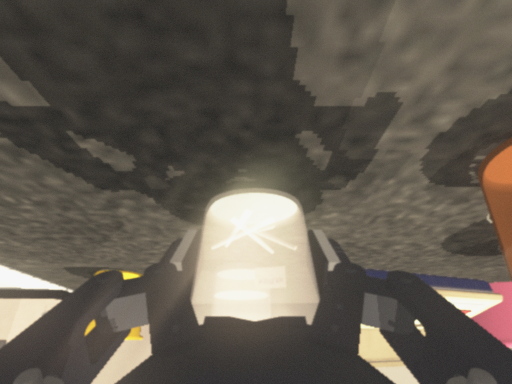

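Request:
jog_arm(dp=[[-0.2,0,-0.2],[-0.6,0,-0.6],[-1.4,0,-1.4],[-2.4,0,-2.4],[-3.4,0,-3.4]], angular=[[0,0,0],[0,0,0],[0,0,0],[0,0,0],[0,0,0]], claw=[45,45,45,45,45])

```text
t: 4.45
eef_pos: [0.4681, 0.2957, 0.1353]
tool_rot: [0.383, -0.002, 0.924, 0.003]
contact_force: [0.7, -0.1, 0.4]
gripper_width: 0.679
```

Run:
```python
from h import *
o,p,r=cur(); print(p,o['q'].round(2),o['gripper_width']*85.4,r.as_matrix().round(3).tolist())
snap('scene','s4');snap('top','t4');crop('t4',160,140,270,260,5,'t4c');crop('s4',220,200,310,290,7,'s4c')
```

```text
[0.46812965 0.29567421 0.13531931] [-0.46  0.42 -0.69  2.35  1.65  0.91 -0.89] 58.01431669637207 [[-0.706, -0.007, 0.708], [-0.002, 1.0, 0.007], [-0.708, 0.004, -0.706]]
```

View pics/t4c.png

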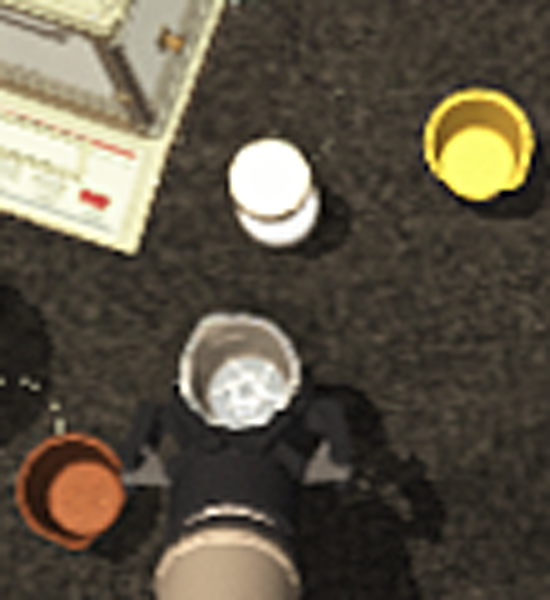

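View pics/s4c.png

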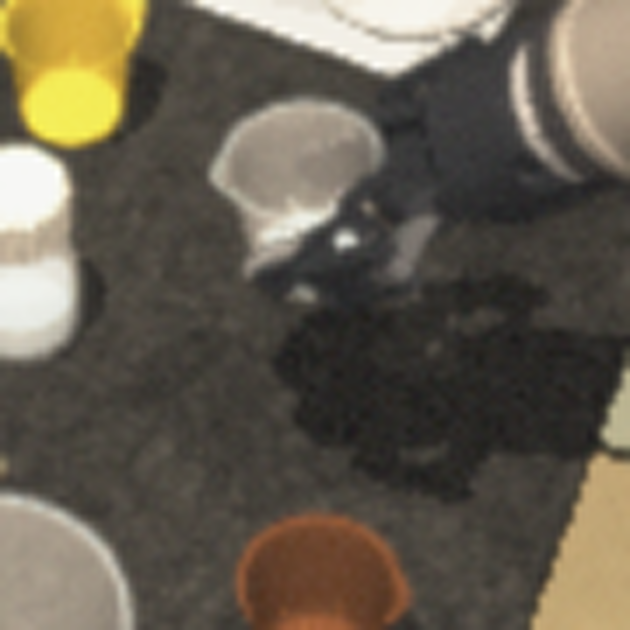

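Run:
```python
from h import *
c=load('t4')
print('rim',onz(c,(207.7,213.0),.183),'foot',onz(c,(209,217.8),.122))
c=load('s4'); print('s rim',onz(c,(220+297/7-.4,200+157/7-.4),.183))
c=load('top0');print('0 rim',onz(c,(211.4,222.4),.064),'foot',onz(c,(212.4,224.4),.003))
c=load('t3');f=lambda x,y:(180+x/6-.4,160+y/6-.4);print('3 rim',onz(c,f(187,360),.064),'foot',onz(c,f(195,383),.003))
```

```text
rim [0.46361637 0.29671306 0.183     ] foot [0.45805115 0.29773836 0.122     ]
s rim [0.46161161 0.2950087  0.183     ]
0 rim [0.45149203 0.29462418 0.064     ] foot [0.45320482 0.29590766 0.003     ]
3 rim [0.46075421 0.29668931 0.064     ] foot [0.45652275 0.29692135 0.003     ]
```

```bash
cat >> h.py <<'E'
OFF=np.array([.0175,.0008,.001])
D=E([0,0,.007])
def place(psi,t,back,dz):
    r=ori(psi,t); z=r.apply([0,0,1]); return D+[0,0,dz]-r.apply(OFF)-z*back, r
E
python3 - <<'E'
from h import *
for psi in (-40,-50):
  for b in (.16,.0):
    pos,r=place(psi,50,b,.002); print(psi,b,pos,np.hypot(*pos[:2]),pos-r.apply([0,0,.25])); go(pos,r)
E
```

```text
-40 0.16 [0.41753563 0.06231309 0.12589458] 0.4221598342562703 [0.27082961 0.18541406 0.28659149]
t 4.55 dp [1.84, -9.4, -1.21] ang [6.05, -0.89, 5.36] dist 0.241 F [ 0.5  0.3 -0.5]
-40 0.0 [ 0.51142749 -0.01647153  0.02304857] 0.5116926663978836 [0.36472146 0.10662944 0.18374547]
t 4.55 dp [2.14, -12.61, 4.31] ang [6.05, -0.89, 5.36] dist 0.338 F [ 0.5  0.3 -0.5]
-50 0.16 [0.43125219 0.07622686 0.12589458] 0.4379371956549164 [0.30815122 0.22293289 0.28659149]
t 4.55 dp [1.46, -8.85, -0.82] ang [7.52, -0.88, 6.7] dist 0.225 F [ 0.5  0.3 -0.5]
-50 0.0 [ 0.51003681 -0.01766499  0.02304857] 0.5103426310201387 [0.38693584 0.12904103 0.18374547]
t 4.55 dp [2.18, -12.66, 4.27] ang [7.52, -0.88, 6.7] dist 0.339 F [ 0.5  0.3 -0.5]
```

Request:
jog_arm(dp=[[0.3,-1.8,-0.16],[0.6,-3.5,-0.3],[0.9,-5.3,-0.5],[1.2,-7,-0.65],[1.46,-8.85,-0.82]], angular=[[1.5,-0.18,1.34],[3.0,-0.36,2.7],[4.5,-0.54,4.0],[6.0,-0.72,5.4],[7.52,-0.88,6.7]], claw=[45,45,45,45,45])

```text
t: 5.05
eef_pos: [0.4289, 0.0737, 0.1216]
tool_rot: [0.386, 0.329, 0.848, -0.156]
contact_force: [1.0, -0.0, -0.1]
gripper_width: 0.679
```

Run:
```python
from h import *
o,p,r=cur(); print(p,o['q'].round(2),o['gripper_width']*85.4,r.as_matrix().round(3).tolist())
pos,r=place(-50,50,.16,.002); go(pos,r)
```

```text
[0.42889005 0.07370281 0.12158175] [-0.4   0.46 -0.63  2.43  1.29  1.19 -1.24] 57.98148549496712 [[-0.485, 0.678, 0.553], [0.437, 0.735, -0.518], [-0.758, -0.01, -0.653]]
t 5.05 dp [-0.13, 0.14, -0.11] ang [1.04, -0.14, 1.04] dist 0.006 F [ 1.  -0.  -0.1]
```

Request:
jog_arm(dp=[[-0.1,0.1,-0.1],[-0.1,0.1,-0.1],[-0.1,0.1,-0.1],[-0.1,0.1,-0.1],[-0.1,0.1,-0.1]], angular=[[1,-0.14,1],[1,-0.14,1],[1,-0.14,1],[1,-0.14,1],[1,-0.14,1]], claw=[45,45,45,45,45])

```text
t: 5.55
eef_pos: [0.4311, 0.0765, 0.1255]
tool_rot: [0.384, 0.378, 0.824, -0.177]
contact_force: [-0.6, -0.4, -0.3]
gripper_width: 0.679
```

Run:
```python
from h import *
o,p,r=cur(); print(p,o['q'].round(2),o['gripper_width']*85.4,r.as_matrix().round(3).tolist())
pos,r=place(-50,50,.16,.002); go(pos,r)
snap('scene','s5');snap('top','t5');crop('t5',230,140,350,260,5,'t5c');crop('s5',220,120,330,220,6,'s5c')
```

```text
[0.43110528 0.07650885 0.12552336] [-0.42  0.48 -0.61  2.36  1.2   1.25 -1.26] 58.015252992925305 [[-0.419, 0.759, 0.499], [0.488, 0.651, -0.581], [-0.766, -0.0, -0.643]]
t 5.55 dp [-0.02, -0.0, -0.0] ang [0.09, -0.0, 0.09] dist 0.0 F [-0.6 -0.4 -0.3]
```

View pics/t5c.png

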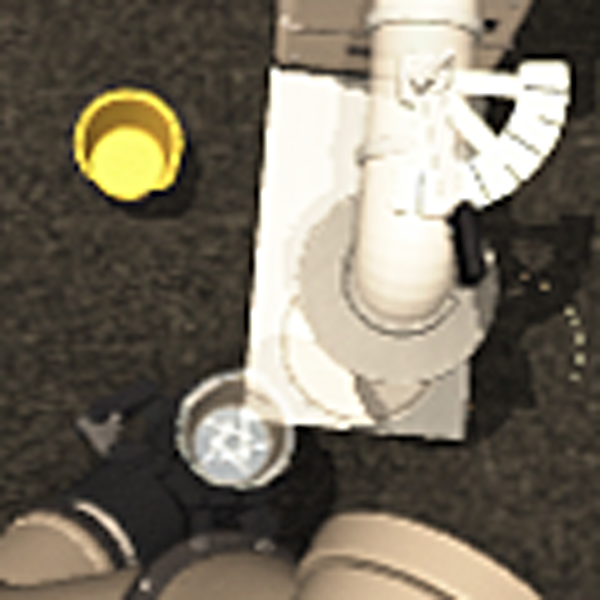

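View pics/s5c.png

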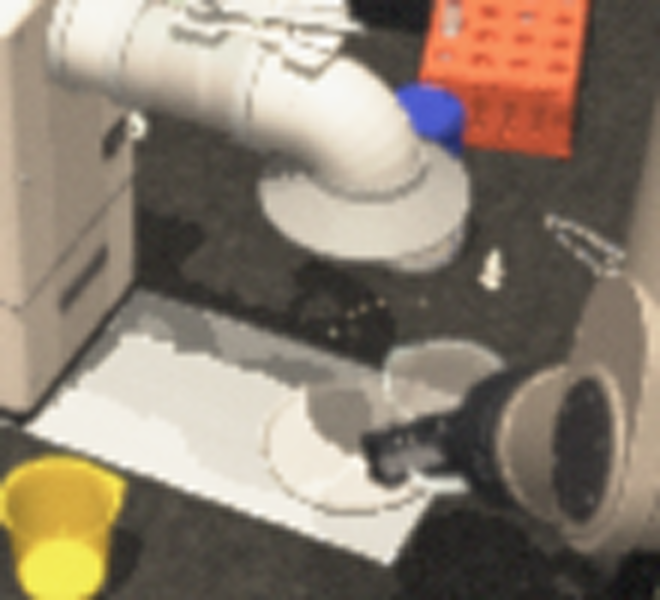

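Run:
```python
from h import *
o,p,r=cur(); F=p+r.apply(OFF); print('pred foot',F)
c=load('t5'); print('foot',onz(c,(275.8,228.6),F[2]+.002),'rim',onz(c,(276.8,225.6),F[2]+.064), 'vertical rim px',proj(c,F+[0,0,.064]),proj(c,F+[0,0,.002]))
go(*place(-50,50,.05,.004))
go(*place(-50,50,.0,.004))
```

```text
pred foot [0.425024  0.0850198 0.1115523]
foot [0.42145249 0.08759092 0.1135523 ] rim [0.42274349 0.0878131  0.1755523 ] vertical rim px [[277.69949619 224.83866542]] [[276.58315172 227.46263268]]
t 5.65 dp [-0.08, -0.04, 4.35] ang [0.09, -0.0, 0.08] dist 0.109 F [ 1.3  0.1 -0.5]
t 5.65 dp [-0.08, -0.06, 6.35] ang [0.09, -0.0, 0.08] dist 0.159 F [ 1.3  0.1 -0.5]
```

Request:
jog_arm(dp=[[0,0,0.9],[0,0,1.8],[0,0,2.7],[0,0,3.5],[0,0,4.35]], angular=[[0,0,0],[0,0,0],[0,0,0],[0,0,0],[0,0,0]], claw=[45,45,45,45,45])

```text
t: 6.15
eef_pos: [0.4859, 0.013, 0.0551]
tool_rot: [0.384, 0.379, 0.823, -0.177]
contact_force: [0.5, -0.3, -0.5]
gripper_width: 0.678
```

Run:
```python
from h import *
go(*place(-50,50,.0,.004))
snap('scene','s6');snap('top','t6');crop('t6',230,140,350,260,5,'t6c');crop('s6',220,120,330,220,6,'s6c')
```

```text
t 6.15 dp [-0.08, -0.07, 1.97] ang [0.09, -0.01, 0.07] dist 0.049 F [ 0.5 -0.3 -0.5]
```

View pics/t6c.png

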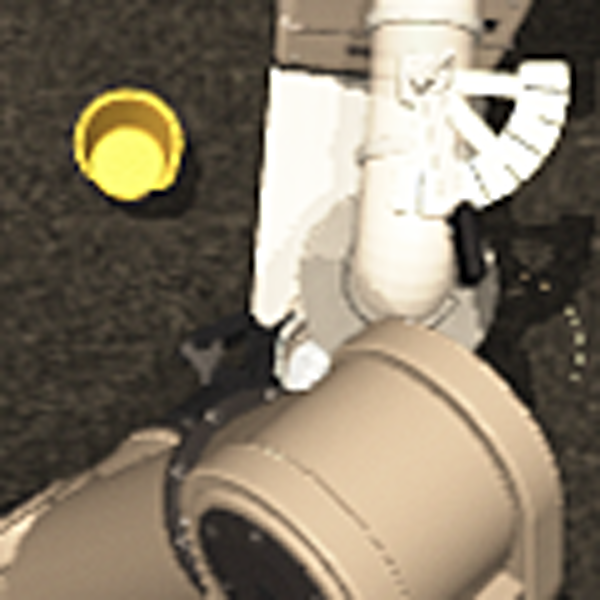

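View pics/s6c.png

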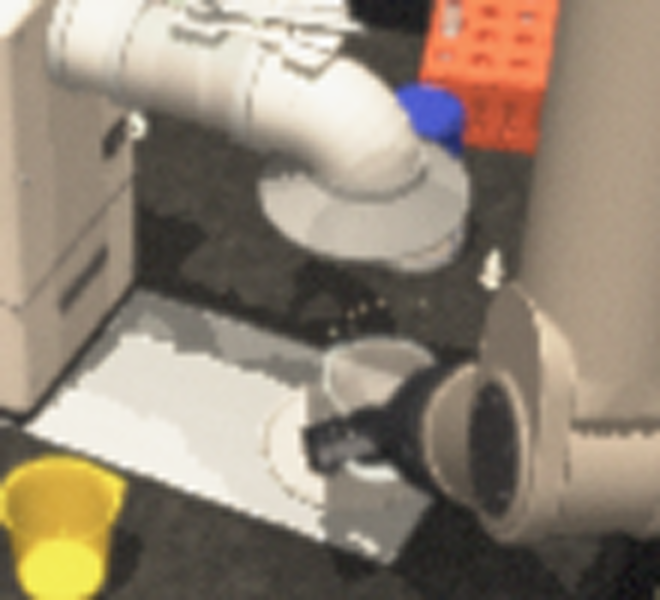

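Run:
```python
from h import *
snap('wrist','w6'); print(get_obs()['q'].round(2))
```

```text
[-0.31  0.64 -0.48  2.37  1.49  1.16 -1.36]
```

View pics/s6.png

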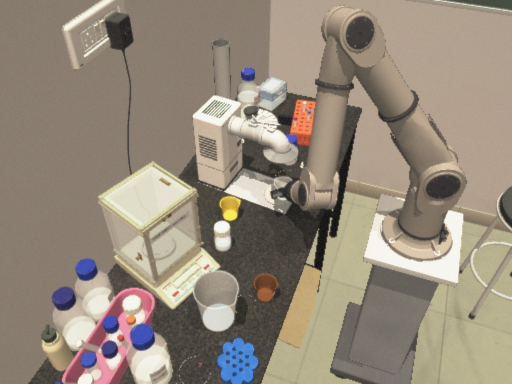

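View pics/t6.png

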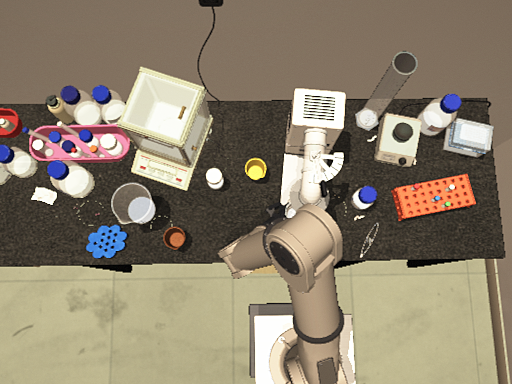

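View pics/w6.png

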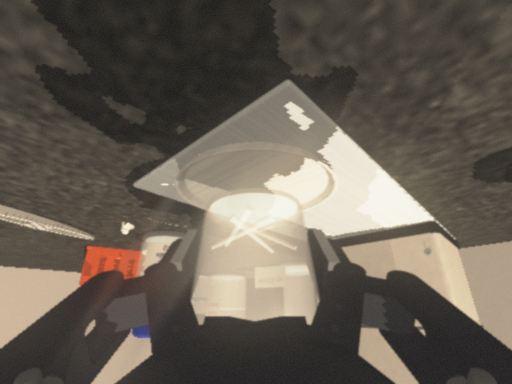

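Request:
jog_arm(dp=[[0,-0.05,0.5],[0,-0.05,1.0],[0,-0.05,1.4],[0,-0.05,1.7],[-0.05,-0.05,1.97]], angular=[[0,0,0],[0,0,0],[0,0,0],[0,0,0],[0,0,0]], claw=[45,45,45,45,45])

```text
t: 6.8
eef_pos: [0.5098, -0.0166, 0.0247]
tool_rot: [0.384, 0.379, 0.823, -0.177]
contact_force: [-0.8, 0.0, -0.8]
gripper_width: 0.68
```

Run:
```python
from h import *
go(*place(-50,50,.0,.002)); print(E([0,0,0]),cur()[1]+cur()[2].apply(OFF))
snap('scene','s7');snap('wrist','w7');crop('s7',220,130,330,220,7,'s7c')
```

```text
t 6.8 dp [0.03, -0.02, 0.07] ang [0.09, -0.01, 0.07] dist 0.002 F [-0.8  0.  -0.8]
[ 0.50391147 -0.00912052  0.        ] [ 0.50363413 -0.00807495  0.0107074 ]
```

View pics/s7c.png

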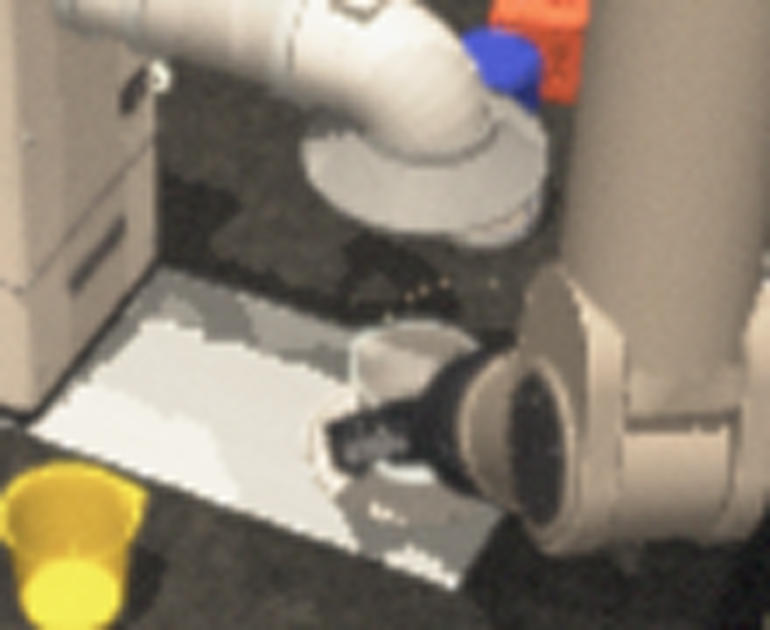

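View pics/w7.png

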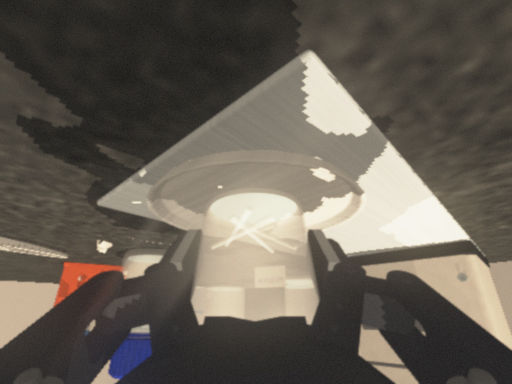

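Run:
```python
from h import *
c=load('w7'); th=np.linspace(0,6.283,90)
im=c['pixels'].copy()
o,p,r=cur(); F=p+r.apply(OFF)
for cen,rad,col in [(E([0,0,.012]),.058,(0,0,255)),(E([0,0,.007]),.05,(0,255,0)),(F,.026,(255,0,0)),([.504,-.009,.010],.026,(0,255,255))]:
    q=proj(c,np.array(cen)+np.c_[rad*np.cos(th),rad*np.sin(th),0*th]); cv2.polylines(im,[np.round(q).astype(int)],True,col,1)
cv2.imwrite('pics/w7o.png',cv2.resize(im[100:300,80:430],None,fx=2.2,fy=2.2))
```

```text
(no output)
```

View pics/w7o.png

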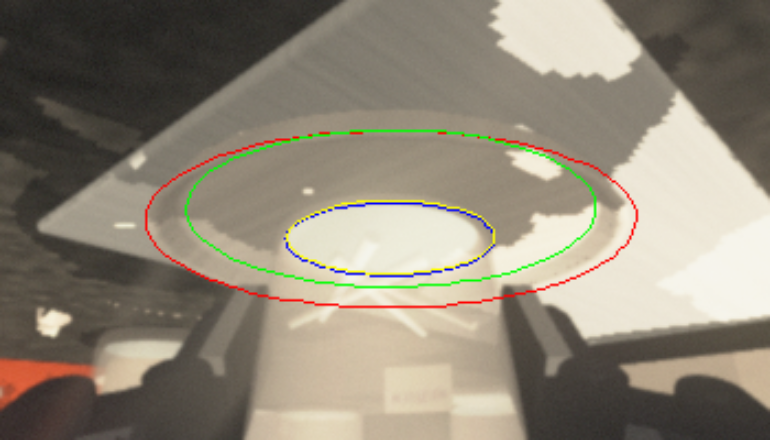

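Run:
```python
from h import *
c=load('w7'); print(P)
print(proj(c,[E([P[3],.075,.004]),E([P[3],-.075,.004])]))
print(proj(c,[E([0,0.05,.007]),E([0,-.05,.007])]))
crop('w7',140,130,380,270,3.3,'w7z')
Rm=cv2.Rodrigues(c['rvec'])[0]; print(-Rm.T@c['tvec'].ravel())
# implied plate corner positions
print(onz(c,(308,52),.004),onz(c,(97,203),.004),E([P[3],.075,.004]),E([P[3],-.075,.004]))
```

```text
[ 0.50391147 -0.00912052 -0.11119456 -0.05930968  0.07586741]
[[316.67751498  54.45920605]
 [ 96.62302089 205.21582595]]
[[339.0576567  176.97244518]
 [202.82683984 223.39242448]]
[0.41078909 0.09810162 0.06272748]
[0.45110553 0.07104594 0.004     ] [ 0.43595238 -0.07301616  0.004     ] [0.45329049 0.07199763 0.004     ] [ 0.43664566 -0.077076    0.004     ]
```

View pics/w7z.png

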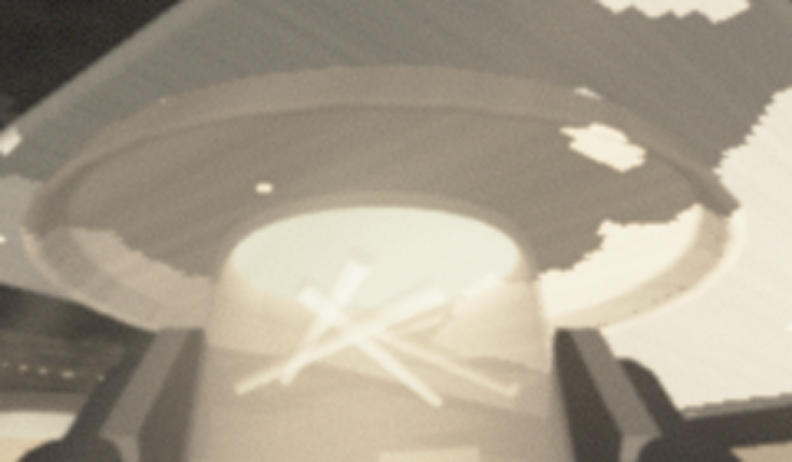

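Request:
jog_arm(dp=[[0.05,0,0.03],[0.08,0,0.06],[0.1,0,0.08],[0.1,0,0.08],[0.1,0,0.08]], angular=[[0,0,0],[0,0,0],[0,0,0],[0,0,0],[0,0,0]], claw=[45,45,45,45,45])

```text
t: 7.4
eef_pos: [0.5097, -0.0167, 0.0228]
tool_rot: [0.385, 0.379, 0.823, -0.177]
contact_force: [-4.1, 0.9, 7.8]
gripper_width: 0.679
```

Request:
jog_arm(dp=[[-0.02,0,-0.02],[-0.02,0,-0.02],[-0.02,0,-0.02],[-0.02,0,-0.02],[-0.02,0,-0.02]], angular=[[0,0,0],[0,0,0],[0,0,0],[0,0,0],[0,0,0]], claw=[58,62,68,76,85])

```text
t: 7.9
eef_pos: [0.5095, -0.0167, 0.0223]
tool_rot: [0.384, 0.379, 0.823, -0.177]
contact_force: [-0.1, 0.1, -0.2]
gripper_width: 0.992
```

Request:
jog_arm(dp=[[0,0,0],[0,0,0],[0,0,0],[0,0,0],[0,0,0]], angular=[[0,0,0],[0,0,0],[0,0,0],[0,0,0],[0,0,0]], claw=[85,85,85,85,85])

```text
t: 8.4
eef_pos: [0.5096, -0.0167, 0.0224]
tool_rot: [0.384, 0.379, 0.823, -0.177]
contact_force: [-0.2, -0.1, 0.1]
gripper_width: 0.995
```

Run:
```python
from h import *
snap('wrist','w8');snap('scene','s8');crop('s8',220,130,330,220,7,'s8c')
```

```text
(no output)
```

View pics/w8.png

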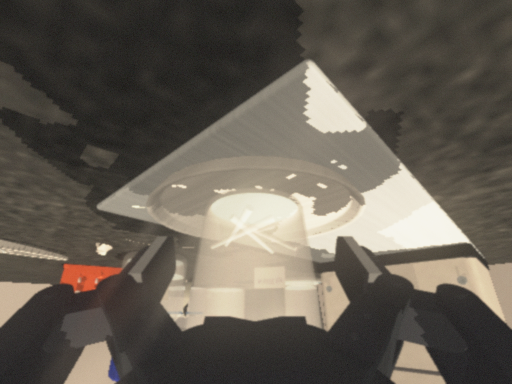

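View pics/s8c.png

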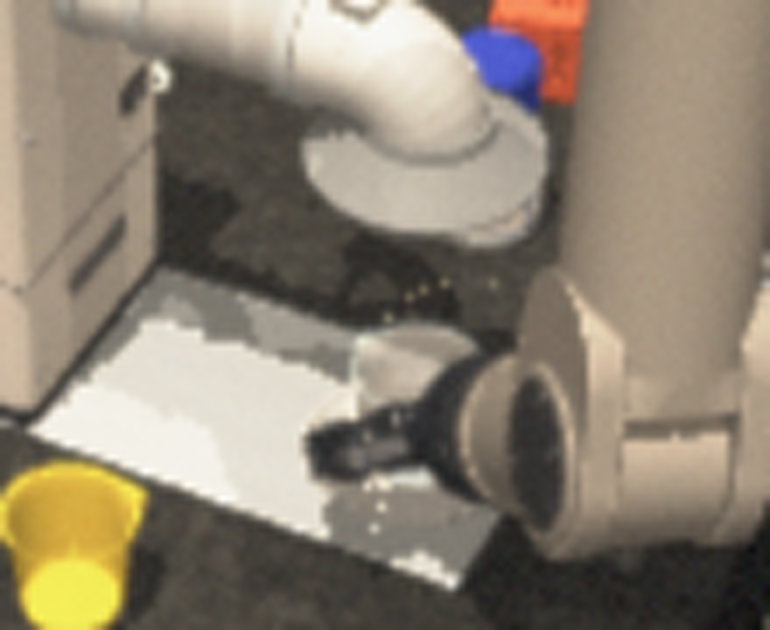

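Request:
jog_arm(dp=[[0,0,-0.5],[0,0,-1.2],[0,0,-2],[0,0,-3],[0,0,-4]], angular=[[0,0,0],[0,0,0],[0,0,0],[0,0,0],[0,0,0]], claw=[85,85,85,85,85])

```text
t: 9.0
eef_pos: [0.4592, 0.0418, 0.0872]
tool_rot: [0.384, 0.379, 0.823, -0.177]
contact_force: [0.1, 0.2, 0.2]
gripper_width: 0.997
```

Request:
jog_arm(dp=[[0,0,-1],[0,0,-2],[0,0,-2.4],[0,0,-2.4],[0,0,-2.4]], angular=[[0,0,0],[0,0,0],[0,0,0],[0,0,0],[0,0,0]], claw=[85,85,85,85,85])

```text
t: 9.5
eef_pos: [0.4302, 0.0756, 0.125]
tool_rot: [0.384, 0.38, 0.823, -0.177]
contact_force: [0.7, 0.6, -0.1]
gripper_width: 0.996
```

Run:
```python
from h import *
o,p,r=cur(); print(p,o['q'].round(2))
snap('wrist','w9');snap('scene','s9');crop('s9',220,130,330,220,7,'s9c')
```

```text
[0.43016165 0.07563872 0.12495558] [-0.42  0.48 -0.61  2.36  1.2   1.25 -1.26]
```

View pics/w9.png

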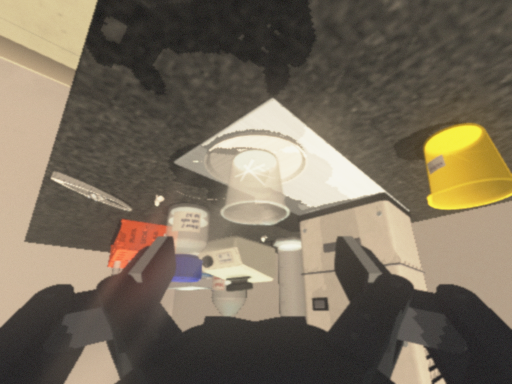

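View pics/s9c.png

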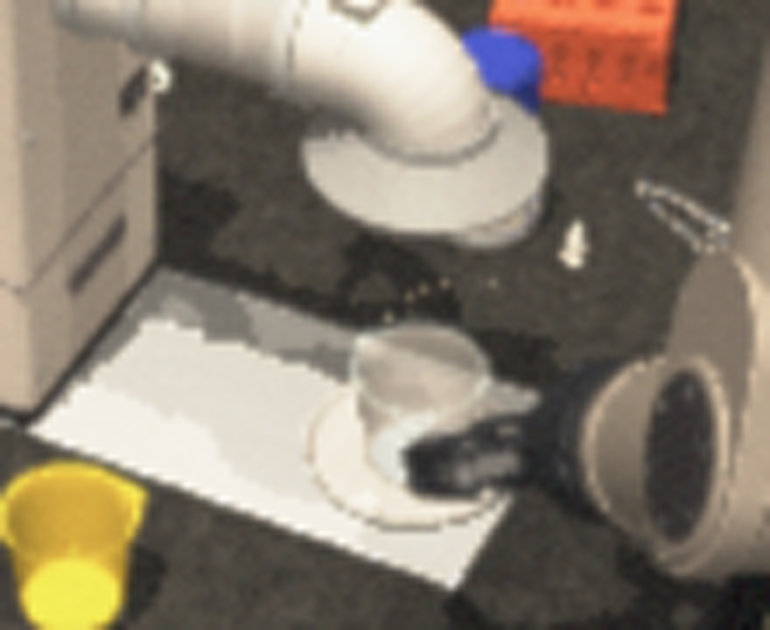

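Run:
```python
from h import *
go([.43,.13,.30],ori(-40,25))
go([.44,.13,.42],ori(-25,0))
```

```text
t 9.6 dp [-4.3, 1.41, -5.79] ang [-1.19, 4.99, -1.52] dist 0.184 F [-0.1 -0.4  0. ]
t 9.6 dp [-8.15, 1.71, -8.67] ang [-2.16, 9.84, -4.59] dist 0.301 F [-0.1 -0.4  0. ]
```

Request:
jog_arm(dp=[[-0.86,0.28,-1.16],[-1.7,0.56,-2.3],[-2.6,0.85,-3.5],[-3.4,1.1,-4.6],[-4.3,1.4,-5.8]], angular=[[-0.24,1,-0.3],[-0.5,2,-0.6],[-0.7,3,-0.9],[-1,4,-1.2],[-1.2,5,-1.5]], claw=[85,80,70,60,50])

```text
t: 10.1
eef_pos: [0.4288, 0.1258, 0.2906]
tool_rot: [0.212, 0.338, 0.913, -0.08]
contact_force: [0.9, -0.4, -0.7]
gripper_width: 0.586
```

Run:
```python
from h import *
go([.44,.11,.43],ori(-15,0))
```

```text
t 10.1 dp [-3.13, -0.21, -4.67] ang [-1.21, 5.13, -5.04] dist 0.141 F [ 0.9 -0.4 -0.7]
```

Request:
jog_arm(dp=[[-0.6,0,-0.9],[-1.2,-0.1,-1.8],[-1.9,-0.1,-2.8],[-2.5,-0.2,-3.7],[-3.1,-0.2,-4.7]], angular=[[-0.24,1,-1],[-0.5,2,-2],[-0.7,3,-3],[-1,4.1,-4],[-1.2,5.1,-5]], claw=[50,45,40,40,40])

```text
t: 10.6
eef_pos: [0.439, 0.1103, 0.4309]
tool_rot: [0.012, 0.143, 0.99, -0.005]
contact_force: [0.4, 0.5, 0.1]
gripper_width: 0.468
```

Run:
```python
from h import *
o,p,r=cur(); print(p,o['q'].round(2))
q=np.radians(77); G=E([.103-.104*np.sin(q),-.104*np.cos(q),.43]);print(G)
go(G,ori(6.6,0))
snap('top','t10'); crop('t10',270,130,350,235,6,'t10c')
```

```text
[0.43902454 0.11034662 0.43087652] [ 0.08 -0.02 -0.46  1.74  0.01  1.4   0.9 ]
[ 0.50297067 -0.03255576  0.43      ]
t 10.6 dp [-4.07, -4.76, 0.16] ang [-0.12, 0.27, -4.6] dist 0.157 F [0.4 0.5 0.1]
```

View pics/t10c.png

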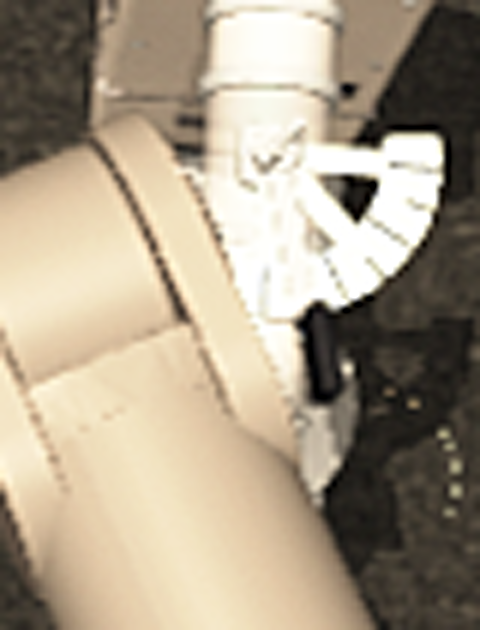

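Request:
jog_arm(dp=[[-0.8,-0.95,0],[-1.6,-1.9,0],[-2.4,-2.9,0],[-3.2,-3.8,0.1],[-4.07,-4.76,0.1]], angular=[[0,0,-0.9],[0,0.1,-1.8],[0,0.15,-2.7],[-0.1,0.2,-3.7],[-0.12,0.27,-4.6]], claw=[40,40,40,40,40])

```text
t: 11.15
eef_pos: [0.5029, -0.0334, 0.4293]
tool_rot: [0.0, -0.057, 0.998, -0.001]
contact_force: [-0.8, 0.8, -0.2]
gripper_width: 0.468
```

Run:
```python
from h import *
o,p,r=cur(); print(p,o['q'].round(2))
c=snap('wrist','w11'); cc=load('w11')
for q in (70,75,77,80): print(q,proj(cc,[E([.103-k*np.sin(np.radians(q)),-k*np.cos(np.radians(q)),.346]) for k in (.082,.104,.126)]).round(0).tolist())
print(proj(cc,E([.103,0,.324])))
```

```text
[ 0.50290006 -0.03342053  0.42927117] [ 0.23  0.08 -0.31  1.64  0.03  1.42  1.6 ]
70 [[246.0, 222.0], [243.0, 199.0], [240.0, 174.0]]
75 [[254.0, 221.0], [253.0, 198.0], [252.0, 173.0]]
77 [[258.0, 221.0], [258.0, 198.0], [258.0, 173.0]]
80 [[262.0, 221.0], [264.0, 198.0], [265.0, 173.0]]
[[257.34715259 285.94876772]]
```

View pics/w11.png

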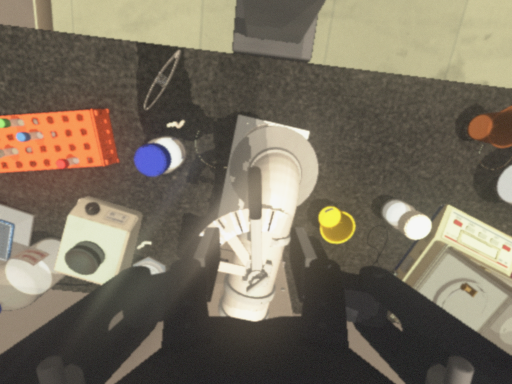

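Run:
```python
from h import *
crop('w11',190,140,330,320,4,'w11c')
```

```text
(no output)
```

View pics/w11c.png

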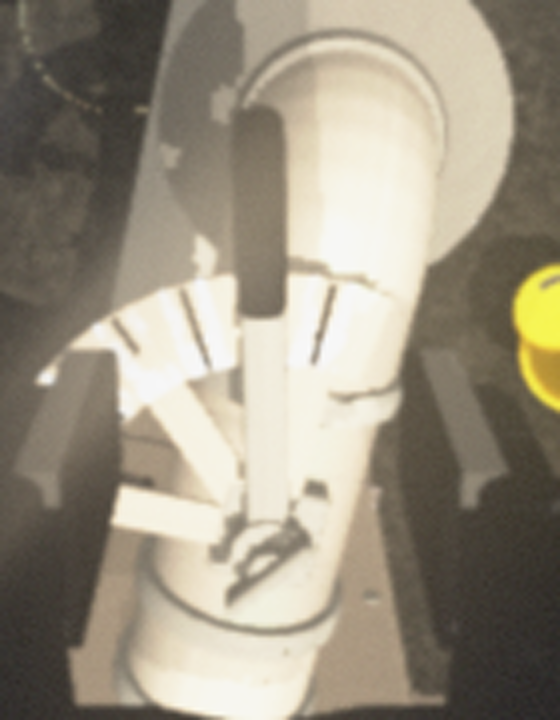

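```bash
cat >> h.py <<'E'
def grip(qd,z,dq=0):
    q=np.radians(qd); return E([.103-.104*np.sin(q),-.104*np.cos(q),z]), ori(90-qd+np.degrees(P[2]),0)
E
python3 - <<'E'
from h import *
go(*grip(76,.326))
E
```

```text
t 11.2 dp [0.04, 0.24, 4.11] ang [-0.06, -0.01, -0.26] dist 0.103 F [ 1.8 -4.4  0.9]
```

Run:
```python
from h import *
o,p,r=cur(); print(p,o['contact_force'],o['torque'],o['q'],o['joint_vel']); print(grip(76,.326)[0])
snap('scene','s12')
o,p,r=cur(); print(p,o['contact_force'],o['joint_vel'].round(3))
```

```text
[ 0.50471477 -0.03964262  0.42879719] [ 1.77230023 -4.43218067  0.86467312] [-0.32925551 -0.14439225  0.0052142 ] [ 0.23303883  0.08265393 -0.30259597  1.64157626  0.0302063   1.42144339
  1.60822656] [-1.37865637e-02 -2.20252783e-02 -7.92439441e-03  4.68833644e-02
  2.15660385e-04 -3.07786817e-03 -2.48681979e-01]
[ 0.50319593 -0.03435685  0.326     ]
[ 0.50383061 -0.03723079  0.42872717] [-0.45578003  0.40019341 -0.16935539] [-0.03  -0.029 -0.07   0.026 -0.035  0.004 -0.111]
```

View pics/s12.png

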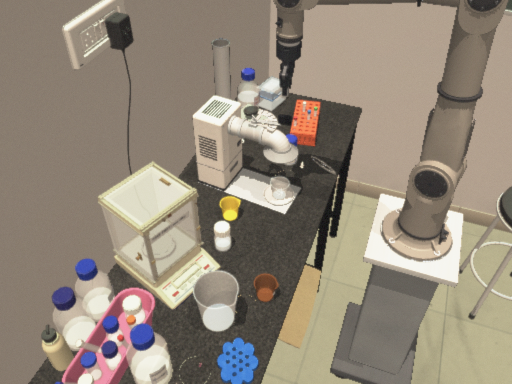

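Request:
jog_arm(dp=[[0,0,0.5],[0,0,1],[0,0,1.5],[0,0,1.5],[0,0,1.5]], angular=[[0,0,0],[0,0,0],[0,0,0],[0,0,0],[0,0,0]], claw=[40,40,40,40,40])

```text
t: 11.75
eef_pos: [0.5028, -0.0306, 0.393]
tool_rot: [0.001, -0.057, 0.998, -0.001]
contact_force: [0.1, -0.3, -0.0]
gripper_width: 0.466
```

Run:
```python
from h import *
o,p,r=cur(); print(p,o['joint_vel'].round(3))
go(*grip(76,.326))
snap('wrist','w13');crop('w13',150,100,350,330,3,'w13c')
cc=load('w13');print([(q,proj(cc,grip(q,.346)[0])) for q in (74,76,78)])
```

```text
[ 0.50276642 -0.0305898   0.39295815] [ 0.002 -0.007  0.003 -0.025 -0.     0.005  0.003]
t 11.75 dp [0.0, -0.15, 2.68] ang [-0.03, 0.02, -0.22] dist 0.067 F [ 0.1 -0.3 -0. ]
[(74, array([[246.81433686, 212.06447001]])), (76, array([[251.69721723, 211.89725707]])), (78, array([[256.58536619, 211.89057091]]))]
```

View pics/w13c.png

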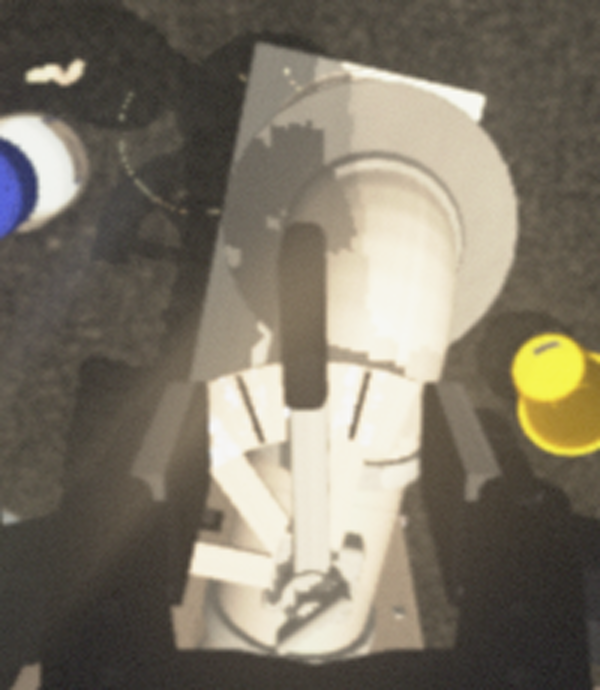

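Request:
jog_arm(dp=[[0,-0.15,0.7],[0,-0.15,1.4],[0,-0.15,2.1],[0,-0.15,2.7],[0,-0.15,2.7]], angular=[[0,0,0],[0,0,-0.2],[0,0,-0.2],[0,0,-0.2],[0,0,-0.2]], claw=[40,40,40,40,40])

```text
t: 12.3
eef_pos: [0.5029, -0.0349, 0.3246]
tool_rot: [0.0, -0.065, 0.998, -0.001]
contact_force: [0.4, 0.5, 0.6]
gripper_width: 0.465
```

Request:
jog_arm(dp=[[0,0,0],[0,0,0],[0,0,0],[0,0,0],[0,0,0]], angular=[[0,0,0],[0,0,0],[0,0,0],[0,0,0],[0,0,0]], claw=[34,27,20,13,6], grip_force=20)

```text
t: 12.8
eef_pos: [0.5041, -0.0345, 0.3266]
tool_rot: [0.002, -0.066, 0.998, -0.001]
contact_force: [-0.5, 1.1, 3.9]
gripper_width: 0.134
```

Request:
jog_arm(dp=[[0,0,0],[0,0,0],[0,0,0],[0,0,0],[0,0,0]], angular=[[0,0,0],[0,0,0],[0,0,0],[0,0,0],[0,0,0]], claw=[6,6,6,6,6])

```text
t: 13.3
eef_pos: [0.5041, -0.0345, 0.3266]
tool_rot: [0.002, -0.066, 0.998, -0.001]
contact_force: [-1.5, 2.5, 5.4]
gripper_width: 0.138
```

Run:
```python
from h import *
o,p,r=cur(); print(p,o['gripper_width']*85.4,o['contact_force'])
l=(p-[*E([.103,0,0])[:2],0])[:2]; print(np.hypot(*l)); e=R.from_euler('z',-P[2]).as_matrix()[:2,:2]@l; print(np.degrees(np.arctan2(-e[0],-e[1])))
snap('wrist','w14');crop('w14',150,100,350,330,3,'w14c')
```

```text
[ 0.50410798 -0.03447213  0.3266273 ] 11.743013611445047 [-1.53681788  2.4910838   5.40704232]
0.10311159670934175
75.86922398330857
```

View pics/w14c.png

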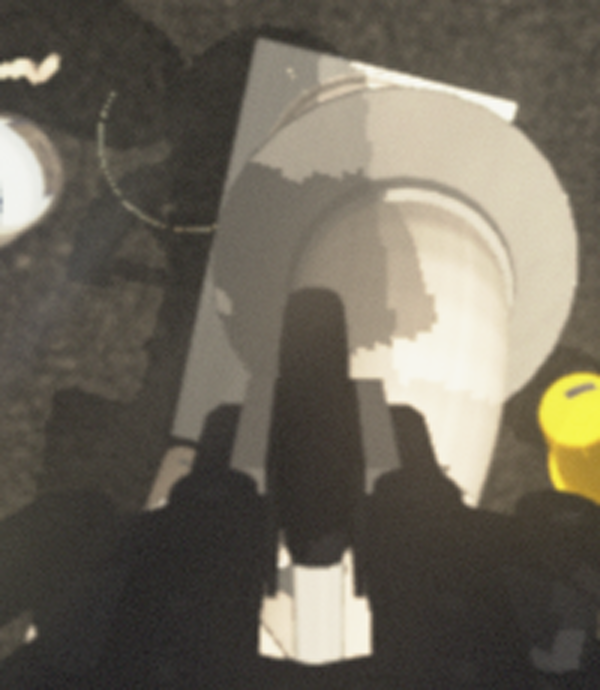

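```bash
cat >> h.py <<'E'
def arc(q0,q1,n=5,q0r=None):
    o,p,r=cur(); p0,r0=grip(q0,p[2])
    for q in np.linspace(q0,q1,n+1)[1:]:
        p1,r1=grip(q,p[2]); print((r.inv().apply(p1-p0)/.025).round(2).tolist(),(np.degrees((r0.inv()*r1).as_rotvec())/5).round(2).tolist())
E
python3 -c "
from h import *
arc(76,54)"
```

```text
[-0.01, -0.32, 0.0] [0.0, 0.0, -0.88]
[-0.05, -0.64, 0.0] [0.0, 0.0, -1.76]
[-0.11, -0.95, 0.0] [0.0, 0.0, -2.64]
[-0.2, -1.26, 0.0] [0.0, 0.0, -3.52]
[-0.31, -1.56, 0.0] [0.0, 0.0, -4.4]
```

Request:
jog_arm(dp=[[-0.01,-0.32,0],[-0.05,-0.64,0],[-0.11,-0.95,0],[-0.2,-1.26,0],[-0.31,-1.56,0]], angular=[[0,0,-0.88],[0,0,-1.76],[0,0,-2.64],[0,0,-3.52],[0,0,-4.4]], claw=[6,6,6,6,6])

```text
t: 13.85
eef_pos: [0.5169, -0.0714, 0.3267]
tool_rot: [0.002, -0.257, 0.967, -0.001]
contact_force: [-0.9, 4.7, 4.8]
gripper_width: 0.135
```

```bash
python3 -c "
from h import *
go(*grip(54,.3266))
arc(54,32)"
```

```text
t 13.85 dp [0.05, 0.0, 0.0] ang [-0.03, 0.04, 0.02] dist 0.001 F [-0.9  4.7  4.8]
[-0.01, -0.32, 0.0] [0.0, 0.0, -0.88]
[-0.05, -0.64, 0.0] [0.0, 0.0, -1.76]
[-0.11, -0.95, 0.0] [0.0, 0.0, -2.64]
[-0.19, -1.26, 0.0] [0.0, 0.0, -3.52]
[-0.3, -1.56, 0.0] [0.0, 0.0, -4.4]
```

Request:
jog_arm(dp=[[-0.01,-0.35,0],[-0.06,-0.69,0],[-0.13,-1.04,0],[-0.23,-1.37,0],[-0.36,-1.69,0]], angular=[[0,0,-0.96],[0,0,-1.92],[0,0,-2.88],[0,0,-3.84],[0,0,-4.8]], claw=[6,6,6,6,6])

```text
t: 14.35
eef_pos: [0.5457, -0.1031, 0.3266]
tool_rot: [0.002, -0.452, 0.892, -0.001]
contact_force: [0.1, 5.1, 4.2]
gripper_width: 0.134
```

```bash
python3 -c "
from h import *
go(*grip(30,.3266))
snap('wrist','w15');crop('w15',150,100,350,330,3,'w15c')
snap('top','t15');crop('t15',290,130,370,230,6,'t15c')"
```

```text
t 14.35 dp [0.06, 0.01, 0.0] ang [-0.03, 0.03, 0.03] dist 0.002 F [0.1 5.1 4.2]
```

View pics/w15c.png

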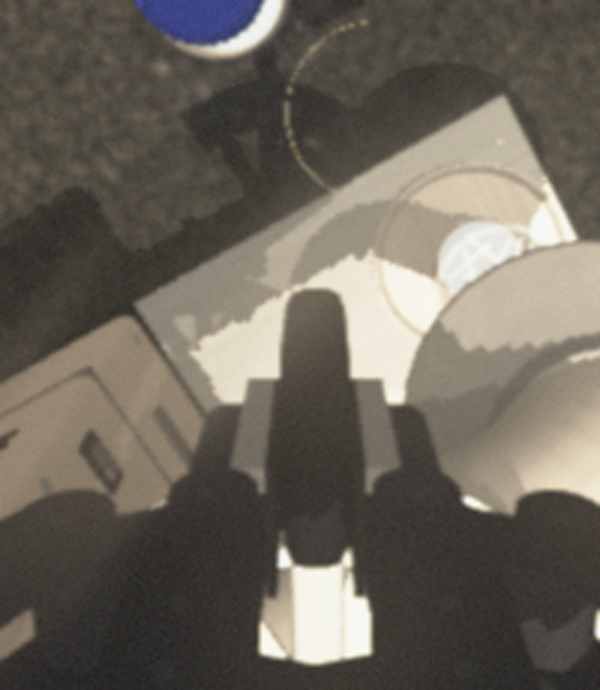

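View pics/t15c.png

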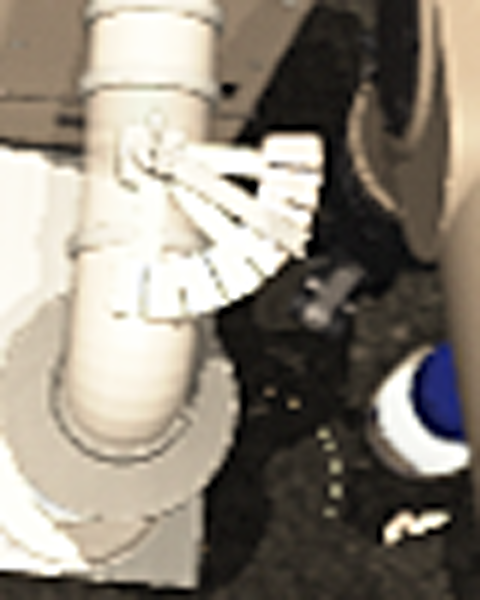

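Request:
jog_arm(dp=[[0,0,0],[0,0,0],[0,0,0],[0,0,0],[0,0,0]], angular=[[0,0,0],[0,0,0],[0,0,0],[0,0,0],[0,0,0]], claw=[14,18,24,32,40])

```text
t: 14.95
eef_pos: [0.5449, -0.1052, 0.326]
tool_rot: [0.001, -0.45, 0.893, -0.002]
contact_force: [0.4, 0.0, -0.2]
gripper_width: 0.469
```

Request:
jog_arm(dp=[[0,0,-0.4],[0,0,-1],[0,0,-2],[0,0,-3],[0,0,-4]], angular=[[0,0,0],[0,0,0],[0,0,0],[0,0,0],[0,0,0]], claw=[40,40,40,40,40])

```text
t: 15.45
eef_pos: [0.5448, -0.1047, 0.428]
tool_rot: [0.001, -0.45, 0.893, -0.002]
contact_force: [-0.8, 0.4, 0.5]
gripper_width: 0.472
```

```bash
python3 -c "
from h import *
snap('wrist','w16');crop('w16',170,120,350,320,4,'w16c')"
```

```text
(no output)
```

View pics/w16c.png

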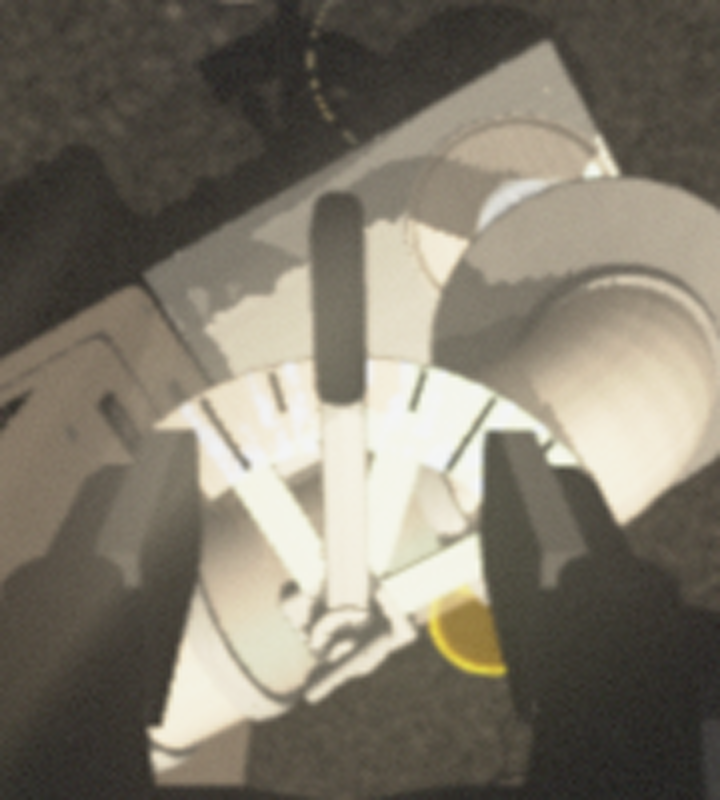

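Run:
```python
from h import *
c=load('w16'); f=lambda x,y:(170+x/4-.4,120+y/4-.4)
def ang(x,y,z):
    w=onz(c,f(x,y),z); e=R.from_euler('z',-P[2]).apply(w-[P[0],P[1],0]); d=e[:2]-[.103,0]
    return round(np.degrees(np.arctan2(-d[0],-d[1])),1),round(np.hypot(*d)*1000,1)
for z in (.297,.303): print(z,[ang(*q,z) for q in [(202,402),(248,468),(273,374),(284,410),(425,372),(414,408),(493,402),(448,468)]])
print('grip top',[ang(*q,.346) for q in [(337,200),(338,300),(340,380)]])
print('bar',[ang(*q,.308) for q in [(346,410),(347,500),(347,590)]])
print('grip proj',[(q,proj(c,grip(q,.346)[0])) for q in (28,30,32)], f(338,300))
# piv projected
print(proj(c,E([.103,0,.308])),f(347,630))
```

```text
0.297 [(np.float64(-1.3), np.float64(76.7)), (np.float64(-1.2), np.float64(53.9)), (np.float64(14.5), np.float64(76.4)), (np.float64(14.4), np.float64(65.6)), (np.float64(45.3), np.float64(76.8)), (np.float64(45.4), np.float64(66.1)), (np.float64(60.7), np.float64(76.1)), (np.float64(60.5), np.float64(53.4))]
0.303 [(np.float64(0.2), np.float64(78.3)), (np.float64(0.8), np.float64(56.0)), (np.float64(15.2), np.float64(78.4)), (np.float64(15.2), np.float64(67.9)), (np.float64(44.6), np.float64(78.8)), (np.float64(44.5), np.float64(68.3)), (np.float64(59.2), np.float64(77.7)), (np.float64(58.5), np.float64(55.6))]
grip top [(np.float64(28.8), np.float64(130.6)), (np.float64(28.6), np.float64(108.7)), (np.float64(28.6), np.float64(90.3))]
bar [(np.float64(29.2), np.float64(67.7)), (np.float64(29.1), np.float64(41.9)), (np.float64(27.3), np.float64(14.8))]
grip proj [(28, array([[252.91382646, 199.82621601]])), (30, array([[257.09256667, 199.74948517]])), (32, array([[261.27206587, 199.81195178]]))] (254.1, 194.6)
[[257.00839459 278.93133616]] (256.35, 277.1)
```

Run:
```python
from h import *
go([.42,.22,.45],ori(20,0))
```

```text
t 15.5 dp [-7.43, 11.78, -0.79] ang [-0.1, 0.07, 6.69] dist 0.349 F [ 2.3 -0.6  3.9]
```

Request:
jog_arm(dp=[[-0.5,0.8,-0.6],[-2,3.2,-0.8],[-3.7,5.9,-0.8],[-5.5,8.8,-0.8],[-7.4,11.8,-0.8]], angular=[[0,0,0.5],[0,0,1.8],[0,0,3.4],[0,0,5],[0,0,6.7]], claw=[40,40,40,40,40])

```text
t: 16.0
eef_pos: [0.4658, 0.0968, 0.4461]
tool_rot: [0.002, -0.182, 0.983, -0.001]
contact_force: [1.3, -0.6, 0.5]
gripper_width: 0.471
```

Request:
jog_arm(dp=[[0,0,0],[0,0,0],[0,0,0],[0,0,0],[0,0,0]], angular=[[0,0,0],[0,0,0],[0,0,0],[0,0,0],[0,0,0]], claw=[40,40,40,40,40])

```text
t: 16.5
eef_pos: [0.4673, 0.0936, 0.445]
tool_rot: [0.001, -0.184, 0.983, -0.001]
contact_force: [-0.6, -0.2, 0.8]
gripper_width: 0.466
```

```bash
python3 -c "
from h import *
c=snap('top','t17');crop('t17',290,130,370,230,6,'t17c');snap('scene','s17')
c=load('t17');print([(q,((proj(c,[grip(q,.346)[0],grip(q,.328)[0]])-[290,130]+.4)*6).round(0).tolist()) for q in (26,28,30,32)])
"
```

```text
[(26, [[364.0, 242.0], [357.0, 252.0]]), (28, [[361.0, 249.0], [353.0, 258.0]]), (30, [[356.0, 255.0], [349.0, 265.0]]), (32, [[352.0, 261.0], [344.0, 271.0]])]
```

View pics/t17c.png

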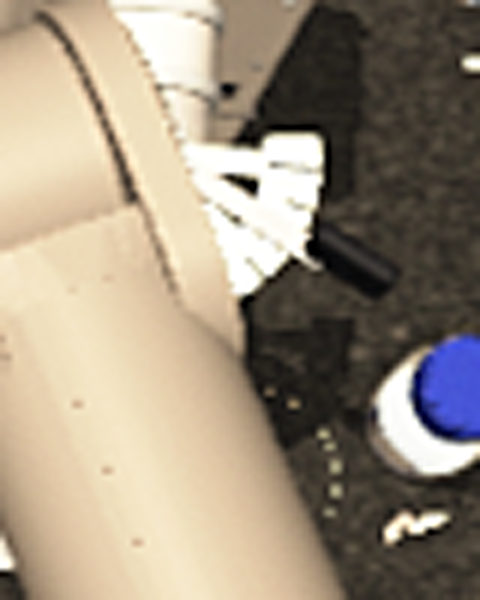

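View pics/s17.png

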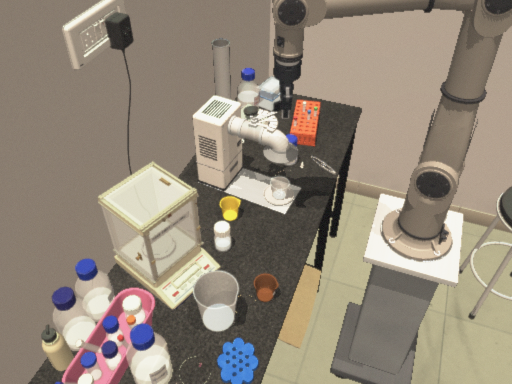

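```bash
python3 -c "
from h import *
a=cv2.imread('pics/top0.png');b=cv2.imread('pics/t17.png')
d=cv2.absdiff(a,b).max(2)
for n,(x,y,w,h) in dict(jar=(203,165,24,28),bottle=(350,182,30,30),big=(105,180,55,48),brown=(160,224,28,28),yellow=(243,155,28,30)).items(): print(n,(d[y:y+h,x:x+w]>60).mean().round(3))
crop('s17',255,160,305,215,10,'s17c')
cv2.imwrite('pics/t17b.png',b)"
```

```text
jar 0.0
bottle 0.0
big 0.0
brown 0.0
yellow 0.11
```

View pics/s17c.png

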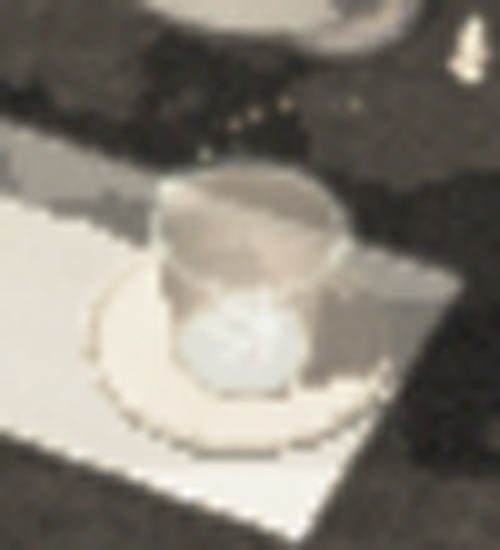

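```bash
python3 -c "
from h import *
print(get_obs()['t']); print(hand_in())"
```

```text
16.6
the job is handed in; nothing more can be done
None
```

The small beaker stands upright in the spill dish under the hood, and the damper lever is turned to its 30 degree mark. The job was handed in at 16.6 s, with the gripper open and clear of everything.

- **Beaker:** it leaned about 5° in the grip, so I levelled the tool before setting it down. The final scene picture shows it upright and standing within the dish.
- **Lever:** I pinched the grip at about 76° and swung it round to 30°, after the beaker was in place. The wrist camera reads about 29° after release and the top camera 29–30°. I left this 1° spread as it was.
- **Nearby objects:** in the top view, the jar, bottle, big beaker and brown look-alike show no change from the start. The yellow look-alike's patch differed by 11% of its pixels. I took this to be the arm or its shadow crossing that spot and did not check it further. The yellow beaker looks unmoved in the scene view.
- **Forces:** the force readings after each move stayed below about 10 N.

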